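# Raise the router cutter by one turn of its lift wheel

## Robot

A 7-joint arm with a two-finger parallel gripper is mounted at the origin on a cart in front of the work surface, level with it; the furniture and walls round the work are solid. World frame = base frame: x ahead of the robot, y to its left, z up, the work surface at z = 0. Lengths are in m, angles in degrees, forces in N, time in s.
With the tool pointing down it reaches from about 0.425 to 0.875 m from the base axis. Payload 4.7 kg.
Tool frame: the origin (TCP) lies at the very end of the fingers, on their centre line; the grasp point (between the pads) lies 19 mm behind it; z points along the fingers, y is the direction in which the jaws open and shut (so a half turn about z gives the same grasp; the last joint's range is limited). The gripper opens to 87 mm and grips with 3 to 60 N. Pads are 19 mm wide; open, the fingers measure 117 mm over their backs; the gripper's body (75 mm by 190 mm) begins 51 mm behind the grasp point.
Start: joints at [-76.255, 18.392, -4.016, 83.108, 1.295, 78.541, -3.26], TCP at [0.146, 0.634, 0.186] pointing down, gripper open.
Joint ranges: [-163.93, 163.93], [-17.29, 119.83], [-79.2, 71.16], [3.27, 140.29], [-89.18, 269.18], [5.43, 117.66], [-154.24, 154.24]. Speed limits (degrees/s): [147.25, 147.25, 180, 180, 180, 180, 180].

## Interface

Orientations are given as [roll, pitch, yaw] about the fixed x, y, z axes, in that order (R = Rz(yaw) Ry(pitch) Rx(roll)).
In Python, from cell import * gives the robot as it stands.
- The arm moves only by the tool arm_command, never from a script. Its argument "targets" is a list that holds one entry, the list of rows, each a list of 7 numbers: the shift along the tool's x, y, z in m, then the turn, a rotation vector about the tool's x, y, z in degrees, then the gripper's target within -1 to 1 (shut at 1, half-way at 0, fully open at -1). In form: [[[tx, ty, tz, rx, ry, rz, claw], ...]]. A call has 1 to 10 rows; each row is the pose to reach, as a shift and turn from the pose commanded when the call began, along the tool's axes at that moment; what a row does not reach only later rows make up. A row lasts 1/10 s, in which the tool goes at most 50 mm and 8.59 degrees, less where a joint would pass 70% of its speed; a pose out of reach is approached as far as the arm can. A call with a gripper value outside its range is refused whole. The fingers move at their own pace and stop on an object; "newtons" is the grip in N (left out, the last holds). Time passes only in rows, so rows that repeat a pose let the fingers close. It gives the time, the measured TCP pose, the force and the opening at its end, in the units of the state.
- get_obs(): the state, without advancing time (a new reading comes with each control period).
- read_camera(name): name is "scene" or "top" or "wrist"; returns a dict with "img" (400x640x3 uint8, red, green, blue), "z_map" (400x640 float32, m along the optical axis (not along the pixel's ray), 0 where there is no reading), "K" (3x3 intrinsics, pixels), "origin" and "attitude" of the camera in the world. Camera axes: x right, y down, z forward; pixel columns grow to the right and rows downward; lengths in m; the calibration is good to about 2 mm. A picture is of the moment at which its call begins.
- sign_off(): hands the job in, once; it reports no verdict.
Trained networks look in the newest picture that a camera, given by its name, has taken for a name from the list of things; names that differ only in an ending like _2 or _b are one class to them, and where a whole thing is asked for, a point or a joint stands for the part that bears it (a point fixed in the world has none). Each returns a list of dicts, best first, with "conf" (0 to 1); they miss things now and then, are a little off and sometimes report something else, mostly with a low value. They report only what shows in the picture. A call takes as long as a camera call.
- search_frame(thing, camera): "position" ([column, row] in pixels, amid what is visible of it).
The state is a dict: "time_s": time; "qpos": joint angles; "joint_velocities": joint speeds; "effort": joint torques, N m; "tool_pos": TCP position; "tool_rot": TCP orientation; "force": force on the tool from outside, world axes, zero at the start; "wrist_torque": the same for the moment, N m; "grip_width": finger opening in m.
Only numpy, scipy, OpenCV 4.12 (cv2) and the standard library are available. Lean on these libraries where they do the work, as an engineer would, in place of code of your own. Each camera call takes 0.05 s, during which the arm holds its last target.

## Task

Raise the cutter of the bench-top router table by exactly one turn of its lift. With the fingertips, push the ball-ended lock lever fully open, push the hand wheel round clockwise (seen from above) by its upright handle until the handle is back exactly where it started, then push the lock lever fully shut again so that the setting cannot creep. Only push, without force, and never grip the wheel or the lever, do not turn the wheel while it is locked, and leave the tools and offcuts lying on and round the table where they are.

Things in the scene. Friction and masses are not known exactly. Their poses are not given: they have to be found in the camera images.
- router_table: Fixed bench-top router table: a plywood cabinet with a grey top, 290 mm deep (x) by 420 mm wide (y), top face 200 mm above the bench. Origin at the bench under the middle of the top; x points to the rear, where a 45 mm high fence crosses the whole width with its front face at x = +72 mm; y points left. On the top stand, left half: the lift hand wheel and left of it its lock lever; right half: the cutter under a clear guard at the fence.
- lift_wheel (a joint): Turn of the hand wheel about its vertical axis, rad; grows clockwise seen from above; one turn is 6.283 and raises the cutter 3 mm. At 0 the handle points to the table's -x side (the front); starts anywhere from -2 to 2. The wheel stays where it is left; turning it takes 2 to 3 N at the handle when unlocked, about 18 N when locked.
- wheel_axis (a point): Point on the wheel's axis at the height of its rim's middle, 32 mm above the table top. The wheel is dark steel, three-spoked, 104 mm across its rim; rim upper face 6 mm above this point, hub (28 mm across) reaching 12 mm above it; under the wheel a graduated collar, 60 mm across. The wheel never rises or sinks.
- wheel_handle (a point): Middle of the wheel's upright black handle, which stands on the rim at the end of one spoke, 46 mm from the axis: a round knob 16 to 20 mm thick, from 18 mm below this point to 19 mm above it. Turns with the wheel; the rim's upper face is 22 mm below this point.
- lift_lock (a joint): Swing of the lock lever about its vertical pivot, rad: 0 = shut (a brake shoe clamps the wheel), 1.05 = fully open; grows anticlockwise seen from above, the ball then moving towards the table's front. It stays where it is left and takes about 3 N at the ball (about 5 N over the last fifth of closing, as the shoe bites); it has a firm stop at each end.
- lock_pivot (a point): Point on the lock lever's pivot axis, at the height of the ball, 80 mm to the left (+y of the table) of the wheel's axis, 42 mm above the table top. The pivot stands on a 21 mm high grey block.
- lock_ball (a point): Centre of the lock lever's black ball end, 23 mm across, 70 mm from the pivot and 42 mm above the table top, on a dark steel arm 10 mm thick. Shut, the lever points left and a little to the rear (20 deg); open, left and to the front (40 deg).
- cutter_tip (a point): Top of the straight router cutter, about 12 to 20 mm across and 20 mm proud of the table top, under the clear guard in the gap of the fence. Rises with the wheel.
- offcut_pine: Bystander: pine offcut 60 x 110 x 25 mm lying on the router table before the cutter. Origin under its middle.
- wrench_10: Bystander: small steel spanner, 24 x 162 x 8 mm, lying on the right half of the router table. Origin under its middle.
- pencil: Bystander: carpenter's pencil, 8 x 176 x 7 mm, lying near the front edge of the router table. Origin under its middle.
- tape_measure: Bystander: yellow tape measure, 39 x 86 x 60 mm, on the bench behind the bench vice. Origin under its middle.
- jar_screws: Bystander: glass jar of screws, 68 mm across, 94 mm tall, on the bench left of the router table. Origin under its middle.

How it is judged (in metres and radians):
On the way, in this order (a step that is already met when the one before it is completed fails the run):
1. the lock lever is swung open (value of joint lift_lock above 0.9 rad), for 0.1 s.
2. the wheel is about half way round, clockwise, with the lock open (value of joint each of lift_lock, lift_wheel above 0.8 rad and distance of wheel_handle from where it was at the start of the episode above 0.085 m).
3. the handle is back where it started after one clockwise turn, with the lock still open (value of joint lift_lock above 0.8 rad and distance of wheel_handle from where it was at the start of the episode below 0.009 m and value of joint lift_wheel between 3.4 and 9.2 rad and distance of cutter_tip from where it was at the start of the episode between 0.0018 and 0.0042 m), for 0.2 s.
At the end, for the whole second after the job is handed in: The wheel has made one clockwise turn: its handle is within 9 mm (about 11 deg) of where it started and the cutter stands one turn (3 mm) higher; the lock lever is shut to within 0.08 rad (about 5 deg); the wheel is at rest (distance of wheel_handle from where it was at the start of the episode below 0.009 m and value of joint lift_wheel between 3.4 and 9.2 rad and distance of cutter_tip from where it was at the start of the episode between 0.0018 and 0.0042 m and value of joint lift_lock below 0.08 rad and velocity of joint lift_wheel between -0.05 and 0.05 rad/s); the robot touches nothing.
It fails at once if the wheel is turned (handle over 14 mm from where it started) while the lock is shut (value of joint lift_lock below 0.3 rad and distance of wheel_handle from where it was at the start of the episode above 0.014 m).
It fails at once if the wheel or the lock lever is gripped or forced (over 35 N) instead of pushed (contact force between the fingers and lift_wheel above 35 N or contact force between the fingers and lift_lock above 35 N).
It fails at once if a bystander is lifted or shoved more than 20 mm (distance of any of offcut_pine, wrench_10, pencil, tape_measure, jar_screws from where it was at the start of the episode above 0.02 m).
It also fails if it takes over 67 s, if anything falls off the work surface, if the arm or the gripper's body presses on something with over 40 N, if the wrist force passes 120 N, or if a joint passes its speed limit or range.

## Working session

There is one attempt and no reset: what is moved stays moved. The work goes in short steps, Python scripts to look and compute and a tool call to move; the robot and the scene stay as the last step left them, time stands still between calls to the robot, and variables do not carry over. Pictures are saved under pics/ and viewed, and the job is handed in when it is done.

Besides the shell and the picture viewer there is one more tool, called after ">>>" by a JSON object that holds its "api" and its "payload". arm_command: Moves the arm, as the interface text tells. Its arguments: {"type":"object","properties":{"targets":{"type":"array","items":{"type":"array","items":{"type":"array","items":{"type":"number"}}}},"newtons":{"type":"number"}},"required":["targets"]}

```bash
mkdir -p pics; ls
cat > h.py <<'E'
from cell import *
import numpy as np, cv2
def cam(n,save=None):
    c=read_camera(n)
    if save: cv2.imwrite('pics/'+save,c['img'][:,:,::-1])
    return c
def att(c):
    a=np.array(c['attitude'],float)
    if a.shape==(3,3): return a
    from scipy.spatial.transform import Rotation as R
    return R.from_euler('xyz',a,degrees=True).as_matrix()
def ray(c,p):
    K=np.array(c['K']); d=np.linalg.inv(K)@[p[0],p[1],1.]
    return att(c)@d
def pt(c,p,z=None):
    u,v=int(round(p[0])),int(round(p[1]))
    if z is None: return np.array(c['origin'])+ray(c,p)*c['z_map'][v,u]
    d=ray(c,p);o=np.array(c['origin']); return o+d*(z-o[2])/d[2]
def proj(c,X):
    q=att(c).T@(np.array(X)-np.array(c['origin'])); q=np.array(c['K'])@q; return q[:2]/q[2]
E
python3 - <<'E'
from h import *
print(get_obs())
for n in ['scene','top','wrist']:
    c=cam(n,n+'0.png'); print(n,c['K'],c['origin'],c['attitude'])
    for t in ['router_table','wheel_handle','lift_wheel','wheel_axis','lock_ball','lock_pivot','lift_lock','jar_screws','pencil']:
        r=search_frame(t,n)
        for x in r[:2]:
            print(t,np.round(x['position'],1),round(x['conf'],2),np.round(pt(c,x['position']),4))
E
```

```text
pics
{'time_s': 0.0, 'qpos': array([-76.25485171,  18.44018709,  -4.01574392,  83.17596801,
         1.29478853,  78.54100132,  -3.26063583]), 'joint_velocities': array([-0.11521232,  0.06437801, -0.00313482, -0.04192068,  0.01552302,
        0.11027097, -0.10823631]), 'effort': array([-5.38827971e-04, -4.91289425e+01, -4.04417356e-01, -3.12528098e+01,
       -6.39041117e-02,  4.39449248e-02,  1.57322074e-04]), 'tool_pos': array([0.14543225, 0.63286797, 0.1848395 ]), 'tool_rot': array([-1.79888079e+02,  5.54252957e-03,  1.67064154e+02]), 'force': array([-0.68557871, -0.85767953, -0.57303599]), 'wrist_torque': array([-0.00518235,  0.0212221 , -0.00383882]), 'grip_width': 0.08686878800225131}
scene [[432.69474109   0.         313.1378233 ]
 [  0.         432.69474109 198.05196389]
 [  0.           0.           1.        ]] [-0.0234914  -1.15480651  0.89518389] [-124.29969735   -0.59033391  -30.92028374]
router_table [349.5 245.9] 0.82 [ 0.4784 -0.5054  0.1973]
wheel_handle [320.8 208.3] 0.79 [ 0.4711 -0.3812  0.237 ]
wheel_handle [345.3 248. ] 0.27 [ 0.4626 -0.5099  0.2008]
lift_wheel 
[... 753 characters left out ...]
wheel_axis [379.2 207.9] 0.89 [ 0.5087 -0.4101  0.2333]
lock_ball [318.6 221.1] 0.81 [ 0.4765 -0.2742  0.2365]
lock_pivot [379.5 203. ] 0.76 [ 0.5197 -0.4106  0.2346]
lock_pivot [210.8 176.1] 0.36 [0.5999 0.0021 0.0652]
lift_lock [316.1 222.7] 0.73 [ 0.4726 -0.2685  0.2413]
lift_lock [204.4 144. ] 0.49 [0.6784 0.0163 0.0926]
jar_screws [205.  144.2] 0.93 [0.6775 0.0143 0.0944]
jar_screws [444. 196.] 0.48 [ 0.54   -0.5608  0.2194]
pencil [397.6 254.6] 0.69 [ 0.405  -0.4577  0.2003]
wrist [[330.70968787   0.         322.75718901]
 [  0.         330.70968787 201.80304308]
 [  0.           0.           1.        ]] [0.0759799  0.65029794 0.38447482] [1.64764374e+02 5.00558971e-02 7.70615652e+01]
```

View pics/top0.png

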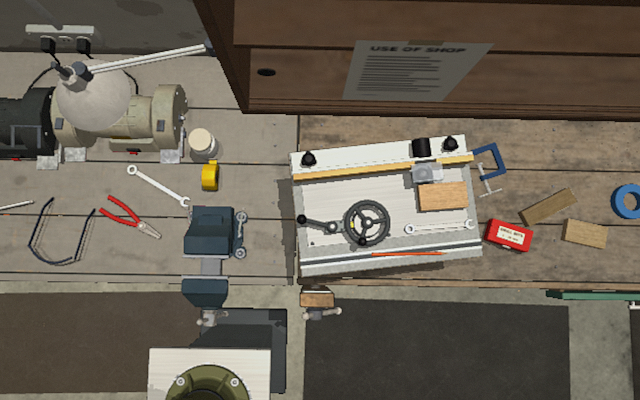

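View pics/scene0.png

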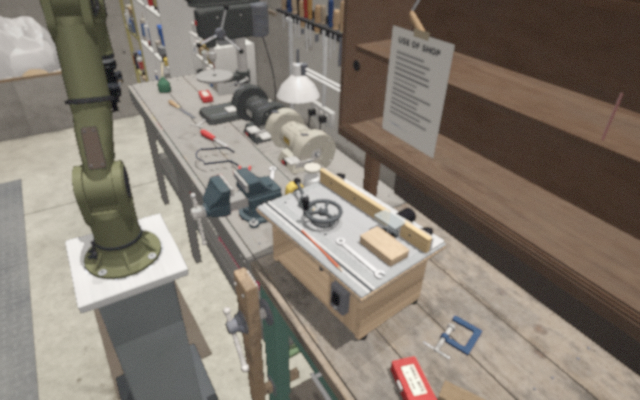

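The router table is at about (385,205) in the top view, the wheel around (367,223) and the lock ball around (301,219). I'll zoom in on it.

Run:
```python
from h import *
c=cam('top')
im=c['img'][190:265,285:415,::-1]
cv2.imwrite('pics/topz.png',cv2.resize(im,None,fx=6,fy=6,interpolation=cv2.INTER_CUBIC))
c=cam('scene')
im=c['img'][165:260,250:380,::-1]
cv2.imwrite('pics/scz.png',cv2.resize(im,None,fx=6,fy=6,interpolation=cv2.INTER_CUBIC))
```

```text
(no output)
```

View pics/topz.png

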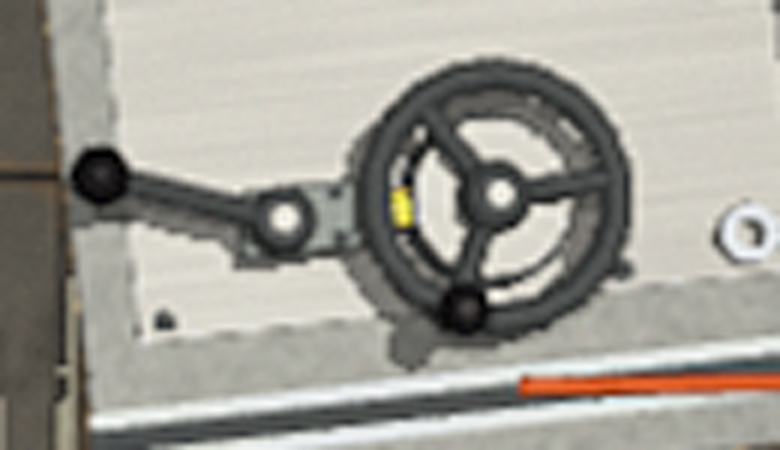

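View pics/scz.png

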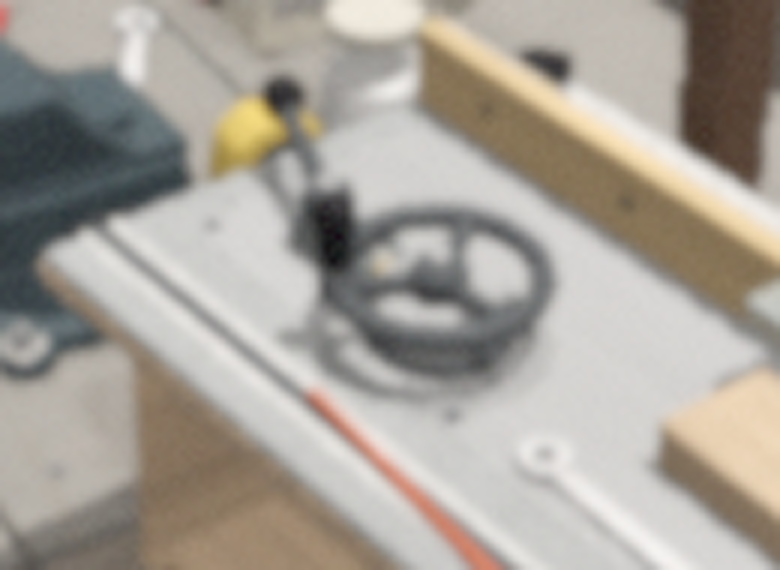

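Run:
```python
from h import *
c=cam('top')
f=lambda a,b:(285+a/6-.42,190+b/6-.42)
for n,p,z in [('handletop',(462,305),.279),('hub',(498,190),.244),('rimc',(494,199),.236),('piv',(287,215),.247),('ball',(100,175),.242)]:
    q=f(*p); print(n,np.round(q,1),np.round(pt(c,q,z),4),np.round(pt(c,q),4))
s=cam('scene')
g=lambda a,b:(250+a/6-.42,165+b/6-.42)
for n,p,z in [('handletop',(332,190),.279),('hub',(433,268),.244),('piv',(305,250),.221),('ball',(285,94),.242)]:
    q=g(*p); print(n,np.round(q,1),np.round(pt(s,q,z),4),np.round(pt(s,q),4))
def tri(a,b):
    o1=np.array(c['origin']);o2=np.array(s['origin']);d1=ray(c,a);d2=ray(s,b)
    t=np.linalg.lstsq(np.c_[d1,-d2],o2-o1,rcond=None)[0]; A=o1+t[0]*d1;B=o2+t[1]*d2; return np.round((A+B)/2,4),np.round(A-B,4)
print('ball',tri(f(100,175),g(285,94))); print('handle',tri(f(462,305),g(332,190))); print('hub',tri(f(498,190),g(433,262)))
# table plane height
for q in [(330,200),(420,225),(350,260)]: print(np.round(pt(c,q),4))
# fence line / front edge
for q in [(300,181),(400,168),(300,275),(470,255)]: print(np.round(pt(c,q),4))
```

```text
handletop [361.6 240.4] [ 0.434  -0.3652  0.279 ] [ 0.434  -0.365   0.2809]
hub [367.6 221.2] [ 0.4776 -0.3826  0.244 ] [ 0.4774 -0.3824  0.2459]
rimc [366.9 222.7] [ 0.4747 -0.3822  0.236 ] [ 0.474  -0.3807  0.2477]
piv [332.4 225.4] [ 0.4668 -0.3045  0.247 ] [ 0.4674 -0.3051  0.2366]
ball [301.2 218.7] [ 0.4807 -0.2354  0.242 ] [ 0.4801 -0.2354  0.2507]
handletop [304.9 196.2] [ 0.4322 -0.3656  0.279 ] [ 0.465  -0.3088  0.2346]
hub [321.7 209.2] [ 0.4657 -0.3942  0.244 ] [ 0.4706 -0.3866  0.2374]
piv [300.4 206.2] [ 0.4406 -0.3269  0.221 ] [ 0.4527 -0.3054  0.2035]
ball [297.1 180.2] [ 0.481  -0.2366  0.242 ] [ 0.477  -0.2438  0.2471]
ball (array([ 0.4811, -0.2356,  0.2414]), array([-0.0007,  0.0003, -0.    ]))
handle (array([ 0.4334, -0.365 ,  0.2783]), array([ 0.0013, -0.0006,  0.0001]))
hub (array([ 0.476 , -0.3825,  0.2365]), array([ 0.0041, -0.0022,  0.0006]))
[ 0.5286 -0.3013  0.1966]
[ 0.474  -0.5107  0.1968]
[ 0.3911 -0.3482  0.2025]
[ 0.5694 -0.2309  0.2138]
[ 0.5987 -0.4553  0.2433]
[ 0.3466 -0.2341  0.0076]
[ 0.4068 -0.6251  0.1988]
```

Run:
```python
from h import *
c=cam('top')
K=c['K'];v,u=np.mgrid[0:400,0:640]
d=np.stack([(u-K[0,2])/K[0,0],(v-K[1,2])/K[1,1],np.ones_like(u,float)],-1)
P=(d*c['z_map'][...,None])@att(c).T+np.array(c['origin'])
P=P[c['z_map']>0]
print('x rows from .1, y cols from -.6')
for x in np.arange(.1,.95,.05):
    r=[]
    for y in np.arange(-.6,.75,.075):
        m=(abs(P[:,0]-x-.025)<.025)&(abs(P[:,1]-y-.0375)<.0375)
        r.append('%5.2f'%P[m,2].max() if m.any() else '  -  ')
    print('%.2f'%x,*r)
```

```text
x rows from .1, y cols from -.6
0.10 -0.81 -0.81 -0.81 -0.82 -0.82  0.01  0.01  0.02  0.02  0.01  0.01 -0.82 -0.81 -0.81 -0.82 -0.82 -0.81 -0.81 -0.82
0.15 -0.82 -0.81 -0.81 -0.82 -0.82  0.00  0.00  0.00  0.00  0.00  0.00 -0.81 -0.81 -0.81 -0.81 -0.81 -0.81 -0.81 -0.81
0.20 -0.82 -0.82 -0.81 -0.15 -0.12 -0.82 -0.82  0.14  0.14 -0.82   -   -0.82 -0.82 -0.81 -0.82 -0.81 -0.81 -0.81 -0.82
0.25 -0.83 -0.82 -0.83 -0.00  0.00 -0.82 -0.82  0.14  0.14 -0.84   -   -0.82 -0.82 -0.83 -0.83 -0.83 -0.83 -0.83 -0.83
0.30  0.01  0.01  0.01  0.01  0.01  0.01  0.00  0.17  0.17  0.01  0.01  0.01  0.01  0.00  0.00  0.00   -     -     -  
0.35  0.20  0.20  0.21  0.21  0.21  0.01  0.03  0.17  0.16  0.01  0.01  0.01  0.05  0.05  0.05  0.01   -     -     -  
0.40  0.21  0.21  0.28  0.28  0.21  0.01  0.04  0.17  0.17  0.01  0.01  0.01  0.04  0.01  0.05  0.01   -     -     -  
0.45  0.21  0.21  0.25  0.24  0.26  0.20  0.06  0.15  0.15  0.01  0.02  0.02  0.04  0.04  0.04  0.01   -     -     -  
0.50  0.23  0.23  0.24  0.24  0.21  0.21  0.07  0.11  0.11  0.01  0.01  0.02  0.02  0.04  0.03  0.02 -0.48 -0.25   -
[... 252 characters left out ...]
 0.25  0.21  0.21  0.20  0.01  0.01  0.10  0.18  0.31  0.36  0.36  0.21  0.22  0.17  0.06   -     -     -  
0.70  0.79  0.78  0.78  0.77  0.56  0.57  0.76  0.04  0.19  0.34  0.47  0.42  0.21  0.21  0.18   -     -     -     -  
0.75  0.56  0.56  0.57  0.56  0.57  0.56  0.68  0.01  0.39  0.40  0.42  0.38  0.19  0.20  0.17   -     -     -     -  
0.80  0.57  0.56  0.56  0.56  0.56  0.56  0.59  0.38  0.38  0.17  0.33  0.00   -    0.15  0.04  0.04  0.00   -     -  
0.85   -     -     -     -     -   -0.37   -    0.01  0.01  0.01  0.02  0.02   -    0.00  0.02  0.01  0.00   -     -  
0.90   -     -     -     -     -     -     -    0.00  0.01  0.01  0.01  0.16  0.30  0.30  0.16  0.01  0.01   -     -
```

View pics/wrist0.png

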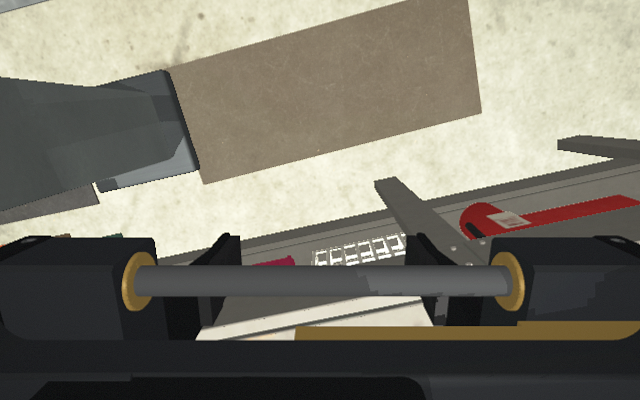

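```bash
cat >> h.py <<'E'
from scipy.spatial.transform import Rotation as R
def rows(p0,rpy0,wps,claw):
    "wps: list of (x,y,z,yaw) world, tool down -> rows relative to p0"
    R0=R.from_euler('xyz',rpy0,degrees=True); out=[]
    for x,y,z,yaw in wps:
        d=R0.inv().apply(np.array([x,y,z])-p0)
        w=(R0.inv()*R.from_euler('xyz',[180,0,yaw],degrees=True)).as_rotvec(degrees=True)
        out.append([round(float(a),4)+0 for a in d]+[round(float(a),1)+0 for a in w]+[claw])
    print('[[',',\n'.join(str(o) for o in out),']]')
E
python3 - <<'E'
from h import *
o=get_obs(); print(o['time_s'],o['tool_pos'],o['tool_rot'])
W=[]
a0=np.degrees(np.arctan2(.634,.146)); r0=.6506
N=24
for i in range(1,N+1):
    f=i/N; a=a0+(-24-a0)*f
    r=r0+(.55-r0)*min(1,i/6); z=.186+(.36-.186)*min(1,i/5)
    yaw=167+(15-167)*f
    W.append((r*np.cos(np.radians(a)),r*np.sin(np.radians(a)),z,yaw))
p=np.array([.146,.634,.186]);q=[180,0,167.064]
rows(p,q,W[:10],1);print(W[9])
rows(np.array(W[9][:3]),[180,0,W[9][3]],W[10:20],1);print(W[19])
rows(np.array(W[19][:3]),[180,0,W[19][3]],W[20:],1);print(W[-1])
E
```

```text
1.75 [0.14551649 0.63352536 0.18596475] [1.79996120e+02 1.40724615e-03 1.67065019e+02]
[[ [-0.0465, -0.0185, -0.0348, 0.0, 0.0, 6.4, 1],
[-0.0903, -0.0402, -0.0696, 0.0, 0.0, 12.7, 1],
[-0.1312, -0.0649, -0.1044, 0.0, 0.0, 19.1, 1],
[-0.169, -0.0922, -0.1392, 0.0, 0.0, 25.4, 1],
[-0.2035, -0.1218, -0.174, 0.0, 0.0, 31.7, 1],
[-0.2346, -0.1533, -0.174, 0.0, 0.0, 38.1, 1],
[-0.2705, -0.1719, -0.174, 0.0, 0.0, 44.4, 1],
[-0.3049, -0.1931, -0.174, 0.0, 0.0, 50.7, 1],
[-0.3376, -0.2167, -0.174, 0.0, 0.0, 57.1, 1],
[-0.3686, -0.2427, -0.174, 0.0, 0.0, 63.4, 1] ]]
(np.float64(0.45089007169860806), np.float64(0.3149573673429852), 0.36, 103.66666666666666)
[[ [-0.0382, 0.0133, 0.0, 0.0, 0.0, 6.3, 1],
[-0.0772, 0.0237, 0.0, 0.0, 0.0, 12.7, 1],
[-0.1169, 0.0312, 0.0, 0.0, 0.0, 19.0, 1],
[-0.157, 0.0358, 0.0, 0.0, 0.0, 25.3, 1],
[-0.1974, 0.0375, 0.0, 0.0, 0.0, 31.7, 1],
[-0.2378, 0.0361, 0.0, 0.0, 0.0, 38.0, 1],
[-0.2779, 0.0318, 0.0, 0.0, 0.0, 44.3, 1],
[-0.3177, 0.0246, 0.0, 0.0, 0.0, 50.7, 1],
[-0.3568, 0.0145, 0.0, 0.0, 0.0, 57.0, 1],
[-0.3951, 0.0015, 0.0, 0.0, 0.0, 63.3, 1] ]]
(np.float64(0.5457094392945208), np.float64(-0.06856535469798022), 0.36, 40.33333333333333)
[[ [-0.0308, 0.0262, 0.0, 0.0, 0.0, 6.3, 1],
[-0.0634, 0.05, 0.0, 0.0, 0.0, 12.7, 1],
[-0.0976, 0.0714, 0.0, 0.0, 0.0, 19.0, 1],
[-0.1334, 0.0903, 0.0, 0.0, 0.0, 25.3, 1] ]]
(np.float64(0.5024500017034306), np.float64(-0.22370515369169014), 0.36, 15.0)
```

>>> {"api": "arm_command", "payload": {"targets": [[[-0.0465,-0.0185,-0.0348,0,0,6.4,1],[-0.0903,-0.0402,-0.0696,0,0,12.7,1],[-0.1312,-0.0649,-0.1044,0,0,19.1,1],[-0.169,-0.0922,-0.1392,0,0,25.4,1],[-0.2035,-0.1218,-0.174,0,0,31.7,1],[-0.2346,-0.1533,-0.174,0,0,38.1,1],[-0.2705,-0.1719,-0.174,0,0,44.4,1],[-0.3049,-0.1931,-0.174,0,0,50.7,1],[-0.3376,-0.2167,-0.174,0,0,57.1,1],[-0.3686,-0.2427,-0.174,0,0,63.4,1]]], "newtons": 10}}

```text
time_s: 2.75
tool_pos: [0.4522, 0.3122, 0.3604]
tool_rot: [179.9, -0.0, 103.3]
force: [0.6, 0.3, -0.1]
grip_width: 0.015
```

>>> {"api": "arm_command", "payload": {"targets": [[[-0.0382,0.0133,0,0,0,6.3,1],[-0.0772,0.0237,0,0,0,12.7,1],[-0.1169,0.0312,0,0,0,19,1],[-0.157,0.0358,0,0,0,25.3,1],[-0.1974,0.0375,0,0,0,31.7,1],[-0.2378,0.0361,0,0,0,38,1],[-0.2779,0.0318,0,0,0,44.3,1],[-0.3177,0.0246,0,0,0,50.7,1],[-0.3568,0.0145,0,0,0,57,1],[-0.3951,0.0015,0,0,0,63.3,1]]]}}

```text
time_s: 3.75
tool_pos: [0.5452, -0.0707, 0.36]
tool_rot: [180.0, -0.0, 40.1]
force: [0.3, -0.5, 0.0]
grip_width: 0.0006
```

>>> {"api": "arm_command", "payload": {"targets": [[[-0.0308,0.0262,0,0,0,6.3,1],[-0.0634,0.05,0,0,0,12.7,1],[-0.0976,0.0714,0,0,0,19,1],[-0.1334,0.0903,0,0,0,25.3,1],[-0.1334,0.0903,0,0,0,25.3,1],[-0.1334,0.0903,0,0,0,25.3,1]]]}}

```text
time_s: 4.35
tool_pos: [0.5016, -0.2253, 0.3603]
tool_rot: [-180.0, -0.1, 14.9]
force: [-0.1, 1.2, -0.4]
grip_width: 0.0004
```

Run:
```python
from h import *
o=get_obs(); print(o['tool_pos'],o['tool_rot'])
c=cam('wrist','w1.png')
for n,X in [('ball',(.481,-.236,.242)),('axis',(.4755,-.3825,.244)),('handle',(.4335,-.365,.279)),('piv',(.467,-.3045,.247)),('tcp',o['tool_pos'])]: print(n,proj(c,X))
t=cam('top','t1.png')
```

```text
[ 0.5015811  -0.2253464   0.36031033] [-1.79977609e+02 -6.86697255e-02  1.49438712e+01]
ball [328.15900704 210.11373825]
axis [464.29766688 250.81740267]
handle [446.16070292 300.67278188]
piv [390.0666646  241.12260285]
tcp [323.4749362  229.30419426]
```

View pics/w1.png

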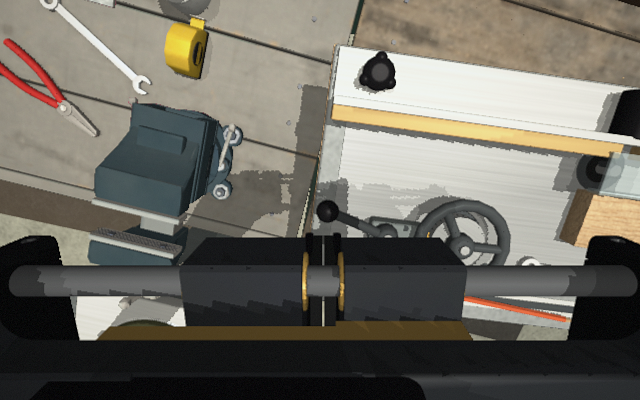

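View pics/t1.png

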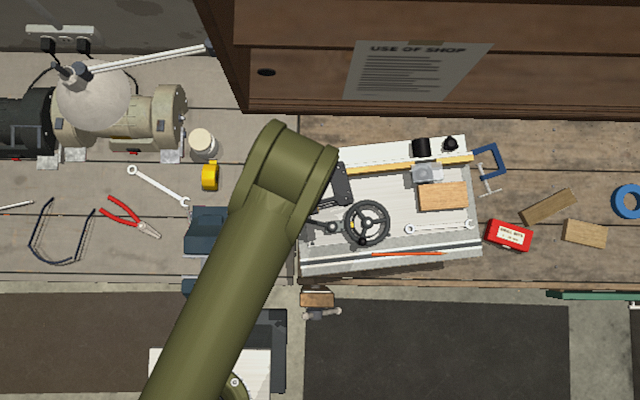

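Run:
```python
from h import *
o=get_obs(); p=o['tool_pos'];print(p)
P=np.array([.467,-.3045]);u=np.array([np.cos(np.radians(15)),np.sin(np.radians(15))])
B=lambda f:P+.07*np.array([np.cos(np.radians(f)),np.sin(np.radians(f))])
W=[]
a=B(78.8)+.034*u
W+=[(*a,z,15) for z in (.31,.265,.229,.229)]
W+=[(*(B(78.8)+g*u),.229,15) for g in (.028,.022)]
for f in (81,84,88,92): W.append((*(B(f)+.021*u),.229,15))
rows(p,[180,0,15],W,1);q=np.array(W[-1][:3])
W=[(*(B(f)+.021*u),.229,15) for f in (97,102,107,112,117,122,126,130,133,133)]
rows(q,[180,0,15],W,1); q=np.array(W[-1][:3])
W=[(*(B(f)+.021*u),.229,15) for f in (135,136,137,138)]
rows(q,[180,0,15],W,1)
```

```text
[ 0.5027203  -0.22289649  0.35987871]
[[ [0.0093, 0.0068, 0.0499, 0.0, 0.0, 0.0, 1],
[0.0093, 0.0068, 0.0949, 0.0, 0.0, 0.0, 1],
[0.0093, 0.0068, 0.1309, 0.0, 0.0, 0.0, 1],
[0.0093, 0.0068, 0.1309, 0.0, 0.0, 0.0, 1],
[0.0033, 0.0068, 0.1309, 0.0, 0.0, 0.0, 1],
[-0.0027, 0.0068, 0.1309, 0.0, 0.0, 0.0, 1],
[-0.0062, 0.0056, 0.1309, 0.0, 0.0, 0.0, 1],
[-0.0095, 0.0042, 0.1309, 0.0, 0.0, 0.0, 1],
[-0.0142, 0.0026, 0.1309, 0.0, 0.0, 0.0, 1],
[-0.0189, 0.0014, 0.1309, 0.0, 0.0, 0.0, 1] ]]
[[ [-0.006, -0.0011, 0.0, 0.0, 0.0, 0.0, 1],
[-0.0121, -0.0017, 0.0, 0.0, 0.0, 0.0, 1],
[-0.0182, -0.0018, 0.0, 0.0, 0.0, 0.0, 1],
[-0.0243, -0.0013, 0.0, 0.0, 0.0, 0.0, 1],
[-0.0303, -0.0003, 0.0, 0.0, 0.0, 0.0, 1],
[-0.0362, 0.0013, 0.0, 0.0, 0.0, 0.0, 1],
[-0.0408, 0.0029, 0.0, 0.0, 0.0, 0.0, 1],
[-0.0453, 0.0048, 0.0, 0.0, 0.0, 0.0, 1],
[-0.0486, 0.0064, 0.0, 0.0, 0.0, 0.0, 1],
[-0.0486, 0.0064, 0.0, 0.0, 0.0, 0.0, 1] ]]
[[ [-0.0021, 0.0012, 0.0, 0.0, 0.0, 0.0, 1],
[-0.0032, 0.0018, 0.0, 0.0, 0.0, 0.0, 1],
[-0.0042, 0.0024, 0.0, 0.0, 0.0, 0.0, 1],
[-0.0053, 0.0031, 0.0, 0.0, 0.0, 0.0, 1] ]]
```

>>> {"api": "arm_command", "payload": {"targets": [[[0.0093,0.0068,0.05,0,0,0,1],[0.0093,0.0068,0.095,0,0,0,1],[0.0093,0.0068,0.131,0,0,0,1],[0.0093,0.0068,0.131,0,0,0,1],[0.0033,0.0068,0.131,0,0,0,1],[-0.0027,0.0068,0.131,0,0,0,1],[-0.0062,0.0056,0.131,0,0,0,1],[-0.0095,0.0042,0.131,0,0,0,1],[-0.0142,0.0026,0.131,0,0,0,1],[-0.0189,0.0014,0.131,0,0,0,1]]]}}

```text
time_s: 5.45
tool_pos: [0.484, -0.2305, 0.2294]
tool_rot: [180.0, -0.0, 15.1]
force: [0.2, 0.3, 0.3]
grip_width: 0.0005
```

Run:
```python
from h import *
o=get_obs(); print(o['tool_pos'],o['force'])
c=cam('wrist','w2.png')
im=c['img'][150:350,220:480,::-1]
cv2.imwrite('pics/w2z.png',cv2.resize(im,None,fx=3,fy=3,interpolation=cv2.INTER_CUBIC))
for f in (78.8,92): print(proj(c,(.467+.07*np.cos(np.radians(f)),-.3045+.07*np.sin(np.radians(f)),.242)))
print(proj(c,(.467,-.3045,.247)))
```

```text
[ 0.48398179 -0.23052909  0.2293661 ] [0.16184162 0.34728046 0.29121909]
[330.54853605 243.75934824]
[321.59573207 266.6962829 ]
[432.72193135 293.90185473]
```

View pics/w2z.png

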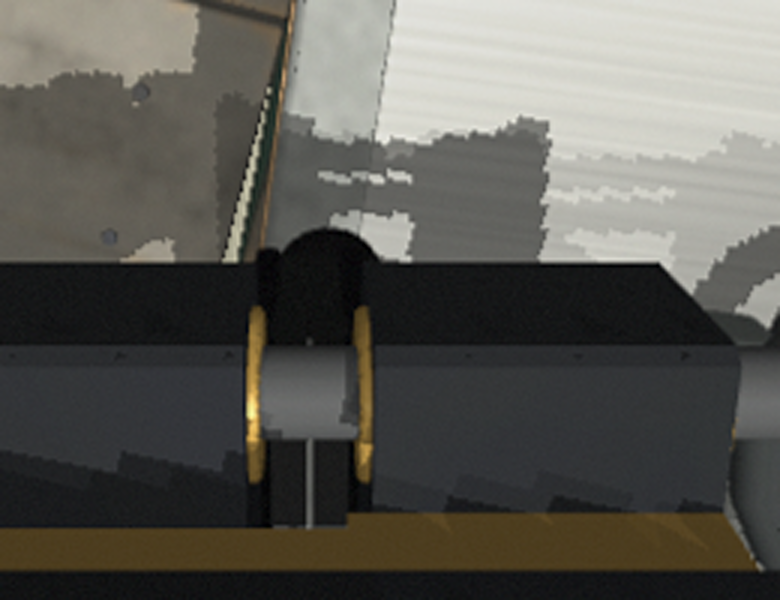

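Run:
```python
from h import *
c=cam('wrist')
for r in range(222,262,3): print(r,[ '%.3f'%c['z_map'][r,k] for k in range(304,352,4)])
print(proj(c,get_obs()['tool_pos']))
s=cam('scene');im=s['img'][165:225,270:350,::-1]
cv2.imwrite('pics/s2.png',cv2.resize(im,None,fx=9,fy=9,interpolation=cv2.INTER_CUBIC))
for f in (78.8,92): print(proj(s,(.467+.07*np.cos(np.radians(f)),-.3045+.07*np.sin(np.radians(f)),.242)))
print(proj(s,get_obs()['tool_pos']))
```

```text
222 ['0.454', '0.247', '0.240', '0.241', '0.240', '0.240', '0.240', '0.240', '0.240', '0.239', '0.240', '0.240']
225 ['0.452', '0.244', '0.241', '0.242', '0.240', '0.197', '0.196', '0.197', '0.242', '0.241', '0.240', '0.240']
228 ['0.453', '0.243', '0.242', '0.241', '0.196', '0.193', '0.193', '0.194', '0.194', '0.197', '0.241', '0.241']
231 ['0.455', '0.243', '0.242', '0.196', '0.193', '0.191', '0.192', '0.192', '0.192', '0.194', '0.241', '0.242']
234 ['0.457', '0.170', '0.170', '0.194', '0.192', '0.190', '0.191', '0.191', '0.169', '0.169', '0.196', '0.242']
237 ['0.094', '0.166', '0.165', '0.168', '0.170', '0.169', '0.171', '0.169', '0.165', '0.167', '0.093', '0.093']
240 ['0.090', '0.160', '0.162', '0.166', '0.166', '0.166', '0.165', '0.165', '0.163', '0.094', '0.091', '0.092']
243 ['0.090', '0.159', '0.157', '0.163', '0.163', '0.162', '0.162', '0.162', '0.159', '0.095', '0.088', '0.088']
246 ['0.090', '0.154', '0.157', '0.158', '0.159', '0.159', '0.158', '0.158', '0.156', '0.094', '0.087', '0.087']
249 ['0.090', '0.151', '0.155', '0.154', '0.155', '0.155', '0.155', '0.155', '0.151', '0.093', '0.084', '0.086']
252 ['0.085', '0.148', '0.151', '0.151', '0.152', '0.151', '0.151', '0.151', '0.148', '0.086', '0.082', '0.082']
255 ['0.084', '0.145', '0.149', '0.148', '0.149', '0.149', '0.149', '0.147', '0.144', '0.084', '0.081', '0.082']
258 ['0.083', '0.143', '0.146', '0.147', '0.146', '0.148', '0.145', '0.145', '0.141', '0.084', '0.079', '0.079']
261 ['0.082', '0.139', '0.143', '0.143', '0.142', '0.149', '0.142', '0.143', '0.139', '0.083', '0.078', '0.078']
[323.57029808 228.59360291]
[296.82459854 180.15565275]
[291.65965644 181.4428788 ]
[297.0229877  182.79537947]
```

View pics/s2.png

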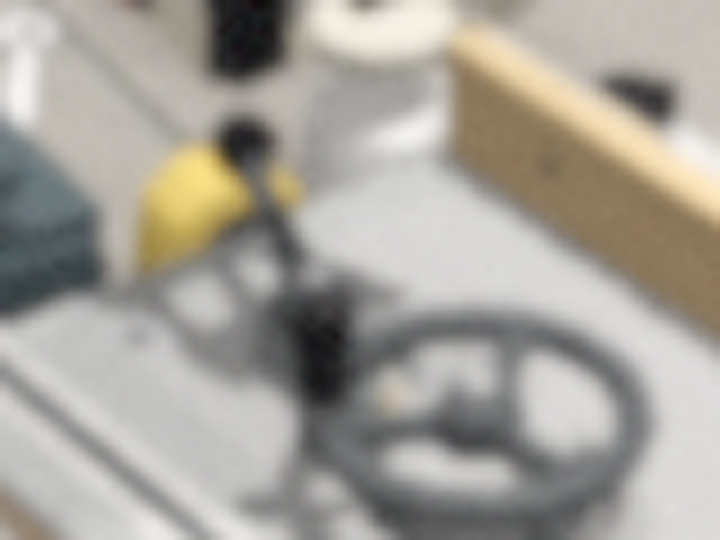

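Run:
```python
from h import *
c=cam('wrist');o=get_obs();print(o['tool_pos'],c['origin'],c['attitude'])
for p in [(312,235),(328,238),(336,235),(328,228),(324,240),(324,255)]: print(p,np.round(pt(c,p),4))
s=cam('scene'); cv2.imwrite('pics/s3.png',cv2.resize(s['img'][80:240,220:400,::-1],None,fx=4,fy=4))
for p in [(297,170),(297,165),(297,160),(297,150),(297,178)]: print(p,np.round(pt(s,p),4), np.round(pt(s,p),4))
```

```text
[ 0.48421618 -0.23049636  0.22907127] [ 0.55359688 -0.21129038  0.42767426] [ 1.64770334e+02 -2.56105904e-02 -7.49432834e+01]
(312, 235) [ 0.4938 -0.2218  0.2698]
(328, 238) [ 0.4942 -0.2301  0.2694]
(336, 235) [ 0.4967 -0.2337  0.269 ]
(328, 228) [ 0.491  -0.2314  0.2448]
(324, 240) [ 0.4936 -0.2281  0.2721]
(324, 255) [ 0.4941 -0.2279  0.2912]
(297, 170) [ 0.4763 -0.2455  0.2818] [ 0.4763 -0.2455  0.2818]
(297, 165) [ 0.4774 -0.2439  0.2966] [ 0.4774 -0.2439  0.2966]
(297, 160) [ 0.4768 -0.2453  0.3133] [ 0.4768 -0.2453  0.3133]
(297, 150) [ 0.4645 -0.2683  0.3579] [ 0.4645 -0.2683  0.3579]
(297, 178) [ 0.4801 -0.2379  0.2505] [ 0.4801 -0.2379  0.2505]
```

View pics/s3.png

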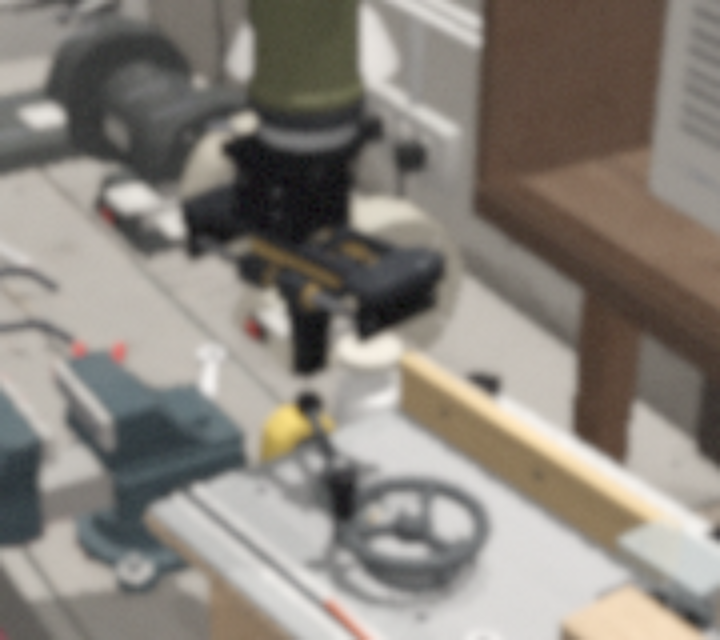

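The view from the scene and wrist cameras shows the fingertips at z≈0.27. That is about 40 mm above the reported TCP, so they passed over the ball at (297,180) and never touched it. I'll back off behind the ball, lower by 38 mm and check the height again.

>>> {"api": "arm_command", "payload": {"targets": [[[0.014,0.003,0,0,0,0,1],[0.028,0.0054,0,0,0,0,1],[0.028,0.0054,0,0,0,0,1],[0.028,0.0054,0.02,0,0,0,1],[0.028,0.0054,0.038,0,0,0,1],[0.028,0.0054,0.038,0,0,0,1]]]}}

```text
time_s: 6.3
tool_pos: [0.5105, -0.2279, 0.1886]
tool_rot: [-179.9, 0.3, 15.0]
force: [-0.1, -0.1, -0.6]
grip_width: 0.0007
```

Run:
```python
from h import *
c=cam('wrist','w3.png');o=get_obs();print(o['tool_pos'],o['force'])
for r in range(222,246,2): print(r,[ '%.3f'%c['z_map'][r,k] for k in range(300,352,4)])
for p in [(312,236),(328,238),(336,236)]: print(p,np.round(pt(c,p),4))
cv2.imwrite('pics/w3z.png',cv2.resize(c['img'][150:350,220:480,::-1],None,fx=3,fy=3))
s=cam('scene'); cv2.imwrite('pics/s4.png',cv2.resize(s['img'][140:240,240:380,::-1],None,fx=5,fy=5))
```

```text
[ 0.51143958 -0.22830022  0.19008436] [-0.13272984  0.316679    0.13460081]
222 ['0.411', '0.583', '0.198', '0.198', '0.198', '0.199', '0.196', '0.197', '0.197', '0.198', '0.198', '0.198', '0.196']
224 ['1.301', '0.573', '0.200', '0.198', '0.199', '0.198', '0.198', '0.197', '0.199', '0.198', '0.197', '0.198', '0.198']
226 ['1.302', '0.562', '0.199', '0.198', '0.197', '0.197', '0.198', '0.199', '0.198', '0.199', '0.198', '0.199', '0.196']
228 ['1.304', '0.551', '0.200', '0.197', '0.199', '0.199', '0.198', '0.199', '0.198', '0.200', '0.198', '0.198', '0.198']
230 ['1.304', '0.541', '0.200', '0.198', '0.199', '0.198', '0.198', '0.198', '0.198', '0.199', '0.199', '0.199', '0.198']
232 ['0.627', '0.435', '0.173', '0.199', '0.200', '0.200', '0.200', '0.200', '0.199', '0.172', '0.000', '0.200', '0.198']
234 ['0.591', '0.208', '0.170', '0.171', '0.199', '0.199', '0.199', '0.200', '0.201', '0.169', '0.168', '0.199', '0.198']
236 ['0.557', '0.208', '0.167', '0.167', '0.171', '0.171', '0.170', '0.171', '0.172', '0.167', '0.167', '0.199', '0.200']
238 ['0.092', '0.000', '0.165', '0.165', '0.168', '0.168', '0.169', '0.169', '0.167', '0.164', '0.164', '0.092', '0.093']
240 ['0.091', '0.089', '0.163', '0.161', '0.165', '0.167', '0.166', '0.165', '0.165', '0.162', '0.094', '0.091', '0.091']
242 ['0.089', '0.089', '0.158', '0.158', '0.163', '0.163', '0.163', '0.163', '0.163', '0.160', '0.095', '0.089', '0.000']
244 ['0.088', '0.090', '0.156', '0.158', '0.161', '0.160', '0.161', '0.161', '0.161', '0.156', '0.095', '0.089', '0.088']
(312, 236) [ 0.5204 -0.2192  0.2302]
(328, 238) [ 0.5208 -0.2275  0.2286]
(336, 236) [ 0.5235 -0.231   0.2301]
```

View pics/w3z.png

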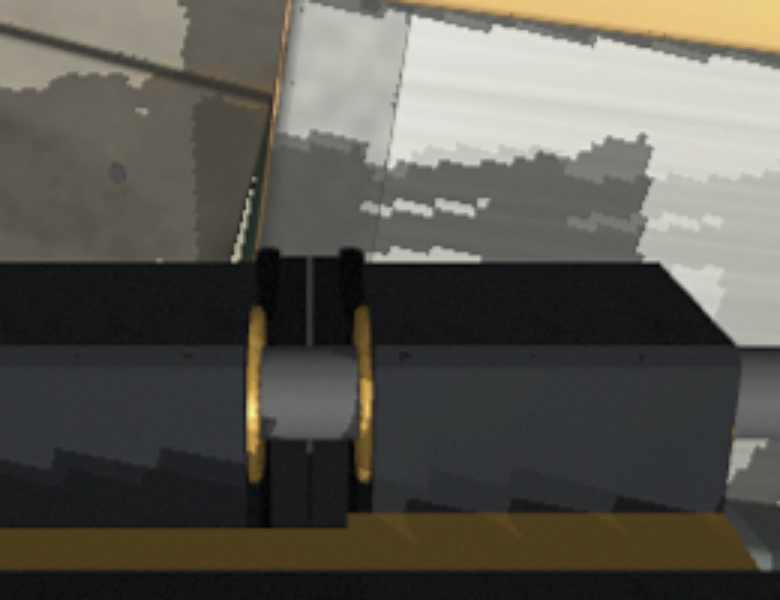

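View pics/s4.png

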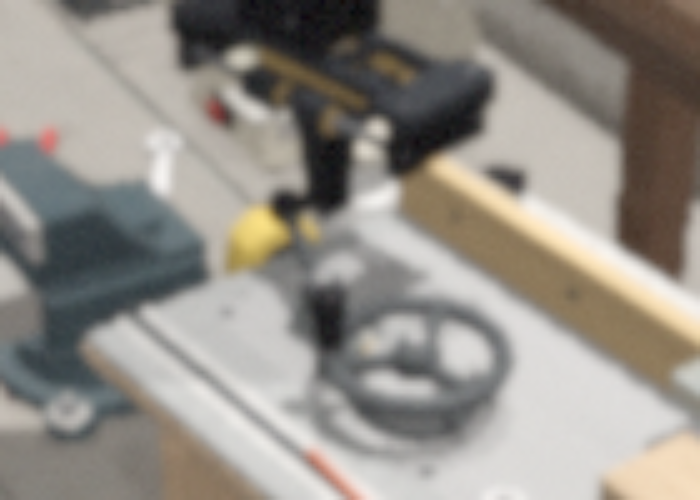

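Run:
```python
from h import *
o=get_obs(); p=o['tool_pos'];print(p)
P=np.array([.467,-.3045]);u=np.array([np.cos(np.radians(15)),np.sin(np.radians(15))])
B=lambda f:P+.07*np.array([np.cos(np.radians(f)),np.sin(np.radians(f))])
W=[(*(B(78.8)+.030*u),.190,15),(*(B(78.8)+.025*u),.190,15)]
for f in (79,82,86,90,94,98,102,106): W.append((*(B(f)+.021*u),.19,15))
rows(p,[180,0,15],W,1);q=np.array(W[-1][:3])
W=[(*(B(f)+.021*u),.19,15) for f in (110,114,118,122,125,128,130,132,133,133)]
rows(q,[180,0,15],W,1); print(W[-1])
```

```text
[ 0.51226419 -0.22865551  0.19117528]
[[ [-0.0024, -0.0013, 0.0012, 0.0, 0.0, 0.0, 1],
[-0.0074, -0.0013, 0.0012, 0.0, 0.0, 0.0, 1],
[-0.0117, -0.0014, 0.0012, 0.0, 0.0, 0.0, 1],
[-0.015, -0.0029, 0.0012, 0.0, 0.0, 0.0, 1],
[-0.0196, -0.0046, 0.0012, 0.0, 0.0, 0.0, 1],
[-0.0242, -0.0061, 0.0012, 0.0, 0.0, 0.0, 1],
[-0.029, -0.0072, 0.0012, 0.0, 0.0, 0.0, 1],
[-0.0338, -0.0079, 0.0012, 0.0, 0.0, 0.0, 1],
[-0.0387, -0.0084, 0.0012, 0.0, 0.0, 0.0, 1],
[-0.0436, -0.0084, 0.0012, 0.0, 0.0, 0.0, 1] ]]
[[ [-0.0049, 0.0003, 0.0, 0.0, 0.0, 0.0, 1],
[-0.0097, 0.0009, 0.0, 0.0, 0.0, 0.0, 1],
[-0.0145, 0.0018, 0.0, 0.0, 0.0, 0.0, 1],
[-0.0192, 0.003, 0.0, 0.0, 0.0, 0.0, 1],
[-0.0227, 0.0042, 0.0, 0.0, 0.0, 0.0, 1],
[-0.0261, 0.0056, 0.0, 0.0, 0.0, 0.0, 1],
[-0.0284, 0.0065, 0.0, 0.0, 0.0, 0.0, 1],
[-0.0306, 0.0076, 0.0, 0.0, 0.0, 0.0, 1],
[-0.0316, 0.0082, 0.0, 0.0, 0.0, 0.0, 1],
[-0.0316, 0.0082, 0.0, 0.0, 0.0, 0.0, 1] ]]
(np.float64(0.4395445571476956), np.float64(-0.24787004093950513), 0.19, 15)
```

>>> {"api": "arm_command", "payload": {"targets": [[[-0.0024,-0.0013,0.001,0,0,0,1],[-0.0074,-0.0013,0.001,0,0,0,1],[-0.0117,-0.0014,0.001,0,0,0,1],[-0.015,-0.0029,0.001,0,0,0,1],[-0.0196,-0.0046,0.001,0,0,0,1],[-0.0242,-0.0061,0.001,0,0,0,1],[-0.029,-0.0072,0.001,0,0,0,1],[-0.0338,-0.0079,0.001,0,0,0,1],[-0.0387,-0.0084,0.001,0,0,0,1],[-0.0436,-0.0084,0.001,0,0,0,1]]]}}

```text
time_s: 7.4
tool_pos: [0.468, -0.2311, 0.1898]
tool_rot: [-179.9, -0.0, 15.1]
force: [2.6, 2.6, 1.1]
grip_width: 0.0003
```

>>> {"api": "arm_command", "payload": {"targets": [[[-0.0049,0.0003,0,0,0,0,1],[-0.0097,0.0009,0,0,0,0,1],[-0.0145,0.0018,0,0,0,0,1],[-0.0192,0.003,0,0,0,0,1],[-0.0227,0.0042,0,0,0,0,1],[-0.0261,0.0056,0,0,0,0,1],[-0.0284,0.0065,0,0,0,0,1],[-0.0306,0.0076,0,0,0,0,1],[-0.0316,0.0082,0,0,0,0,1],[-0.0316,0.0082,0,0,0,0,1]]]}}

```text
time_s: 8.4
tool_pos: [0.4397, -0.2482, 0.1899]
tool_rot: [180.0, 0.0, 15.0]
force: [0.5, 2.9, -0.1]
grip_width: 0.0008
```

>>> {"api": "arm_command", "payload": {"targets": [[[-0.001,0.0006,0,0,0,0,1],[-0.002,0.0012,0,0,0,0,1],[-0.003,0.0018,0,0,0,0,1]]]}}

```text
time_s: 8.7
tool_pos: [0.4376, -0.2501, 0.1899]
tool_rot: [-180.0, 0.0, 15.1]
force: [2.3, 4.0, -0.5]
grip_width: 0.0005
```

Run:
```python
from h import *
s=cam('scene'); cv2.imwrite('pics/s5.png',cv2.resize(s['img'][150:230,250:350,::-1],None,fx=7,fy=7,interpolation=cv2.INTER_CUBIC))
for f in (78.8,125,130,134,138.8): print(f,(proj(s,(.467+.07*np.cos(np.radians(f)),-.3045+.07*np.sin(np.radians(f)),.242))+.5-[250,150])*7)
print(get_obs()['force'])
```

```text
78.8 [331.27218975 214.58956925]
125 [226.8051917  263.50034723]
130 [220.26455702 271.2472335 ]
134 [215.89318999 277.67348647]
138.8 [211.7004839  285.61061291]
[0.98260779 3.76049556 0.46245214]
```

View pics/s5.png

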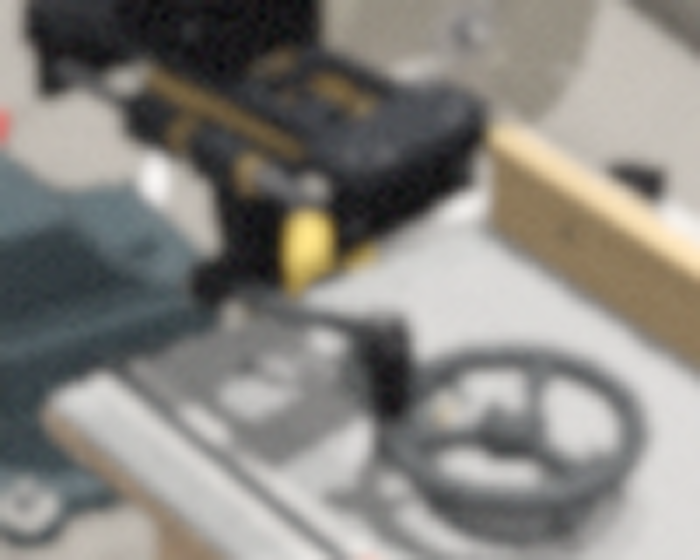

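The ball is at about (208,280) in the zoomed view, which puts the lever at roughly 136°. I'll creep on to the stop.

>>> {"api": "arm_command", "payload": {"targets": [[[-0.001,0.0007,0,0,0,0,1],[-0.002,0.0013,0,0,0,0,1],[-0.002,0.0013,0,0,0,0,1]]]}}

```text
time_s: 9.05
tool_pos: [0.4356, -0.2523, 0.1899]
tool_rot: [-180.0, 0.0, 15.0]
force: [-0.2, 3.6, -0.2]
grip_width: 0.0004
```

>>> {"api": "arm_command", "payload": {"targets": [[[-0.001,0.0007,0,0,0,0,1],[-0.001,0.0007,0,0,0,0,1]]]}}

```text
time_s: 9.25
tool_pos: [0.4355, -0.2524, 0.1899]
tool_rot: [-179.9, -0.0, 15.1]
force: [1.6, 5.7, 0.6]
grip_width: 0.0002
```

>>> {"api": "arm_command", "payload": {"targets": [[[-0.001,0.0007,0,0,0,0,1],[-0.001,0.0007,0,0,0,0,1]]]}}

```text
time_s: 9.45
tool_pos: [0.4354, -0.2524, 0.19]
tool_rot: [-179.9, -0.1, 15.1]
force: [1.9, 7.2, 0.0]
grip_width: 0.0005
```

At the stop: the position held at 0.4354 while the force rose to 7 N. Backing off, raising and moving to the wheel.

Run:
```python
from h import *
p=np.array([.434,-.2535,.190])
c,s_=np.cos(np.radians(15)),np.sin(np.radians(15))
W=[]
for g,z in ((.01,.19),(.02,.19),(.02,.22),(.02,.26),(.02,.29)): W.append((p[0]+g*c,p[1]+g*s_,z,15))
b=np.array(W[-1]); e=np.array([.4305,-.392,.29,15])
for i in range(1,5): W.append(tuple(b+(e-b)*i/4))
rows(p,[180,0,15],W,1)
W=[(.4305,-.392,.29,15+52.4*i/7) for i in range(1,8)]; W+=[W[-1]]*2
rows(e[:3],[180,0,15],W,1)
```

```text
[[ [0.01, 0.0, 0.0, 0.0, 0.0, 0.0, 1],
[0.02, 0.0, 0.0, 0.0, 0.0, 0.0, 1],
[0.02, 0.0, -0.03, 0.0, 0.0, 0.0, 1],
[0.02, 0.0, -0.07, 0.0, 0.0, 0.0, 1],
[0.02, 0.0, -0.1, 0.0, 0.0, 0.0, 1],
[0.0052, 0.0332, -0.1, 0.0, 0.0, 0.0, 1],
[-0.0096, 0.0664, -0.1, 0.0, 0.0, 0.0, 1],
[-0.0244, 0.0997, -0.1, 0.0, 0.0, 0.0, 1],
[-0.0392, 0.1329, -0.1, 0.0, 0.0, 0.0, 1] ]]
[[ [0.0, 0.0, 0.0, 0.0, 0.0, -7.5, 1],
[0.0, 0.0, 0.0, 0.0, 0.0, -15.0, 1],
[0.0, 0.0, 0.0, 0.0, 0.0, -22.5, 1],
[0.0, 0.0, 0.0, 0.0, 0.0, -29.9, 1],
[0.0, 0.0, 0.0, 0.0, 0.0, -37.4, 1],
[0.0, 0.0, 0.0, 0.0, 0.0, -44.9, 1],
[0.0, 0.0, 0.0, 0.0, 0.0, -52.4, 1],
[0.0, 0.0, 0.0, 0.0, 0.0, -52.4, 1],
[0.0, 0.0, 0.0, 0.0, 0.0, -52.4, 1] ]]
```

>>> {"api": "arm_command", "payload": {"targets": [[[0.01,0,0,0,0,0,1],[0.02,0,0,0,0,0,1],[0.02,0,-0.03,0,0,0,1],[0.02,0,-0.07,0,0,0,1],[0.02,0,-0.1,0,0,0,1],[0.0052,0.0332,-0.1,0,0,0,1],[-0.0096,0.0664,-0.1,0,0,0,1],[-0.0244,0.0997,-0.1,0,0,0,1],[-0.0392,0.1329,-0.1,0,0,0,1]]]}}

```text
time_s: 10.35
tool_pos: [0.4312, -0.3949, 0.2903]
tool_rot: [179.9, 0.1, 15.1]
force: [0.1, -0.1, 0.2]
grip_width: 0.0009
```

>>> {"api": "arm_command", "payload": {"targets": [[[0,0,0,0,0,-7.5,1],[0,0,0,0,0,-15,1],[0,0,0,0,0,-22.5,1],[0,0,0,0,0,-29.9,1],[0,0,0,0,0,-37.4,1],[0,0,0,0,0,-44.9,1],[0,0,0,0,0,-52.4,1],[0,0,0,0,0,-52.4,1],[0,0,0,0,0,-52.4,1]]]}}

```text
time_s: 11.25
tool_pos: [0.4311, -0.3933, 0.2899]
tool_rot: [-180.0, 0.1, 67.3]
force: [-0.7, -0.2, -0.3]
grip_width: 0.0002
```

Run:
```python
from h import *
o=get_obs(); print(o['tool_pos'],o['tool_rot'],o['qpos'])
c=cam('wrist','w4.png')
for n,X in [('ball open',(.467+.07*np.cos(np.radians(138.8)),-.3045+.07*np.sin(np.radians(138.8)),.242)),('axis',(.4755,-.3825,.244)),('handle',(.4335,-.365,.279)),('piv',(.467,-.3045,.247))]: print(n,proj(c,X))
s=cam('scene'); cv2.imwrite('pics/s6.png',cv2.resize(s['img'][150:230,250:350,::-1],None,fx=7,fy=7,interpolation=cv2.INTER_CUBIC))
t=cam('top'); cv2.imwrite('pics/t6.png',cv2.resize(t['img'][190:265,285:415,::-1],None,fx=6,fy=6,interpolation=cv2.INTER_CUBIC))
```

```text
[ 0.43107958 -0.39332105  0.28985881] [-1.79991125e+02  8.31042070e-02  6.72594201e+01] [-3.26657973 10.90154369 50.48733657 84.73617672 -8.31393251 88.27007092
 24.21613261]
ball open [223.45984226  42.29229644]
axis [371.75888275 174.20077909]
handle [309.13373    184.34511841]
piv [320.85334264  76.16156824]
```

View pics/w4.png

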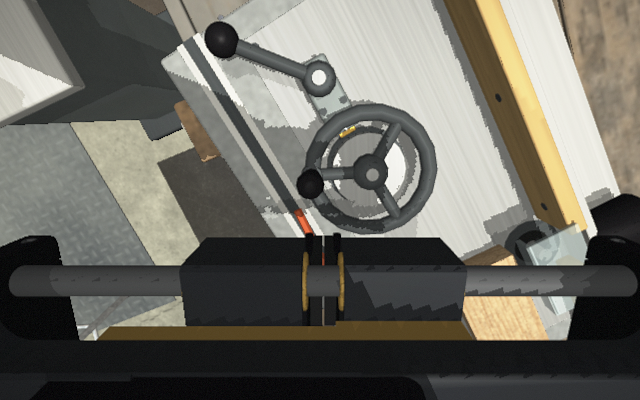

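View pics/s6.png

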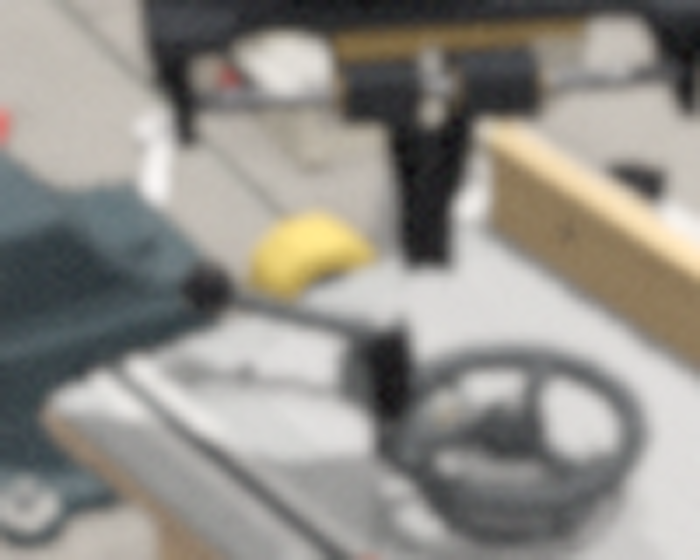

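View pics/t6.png

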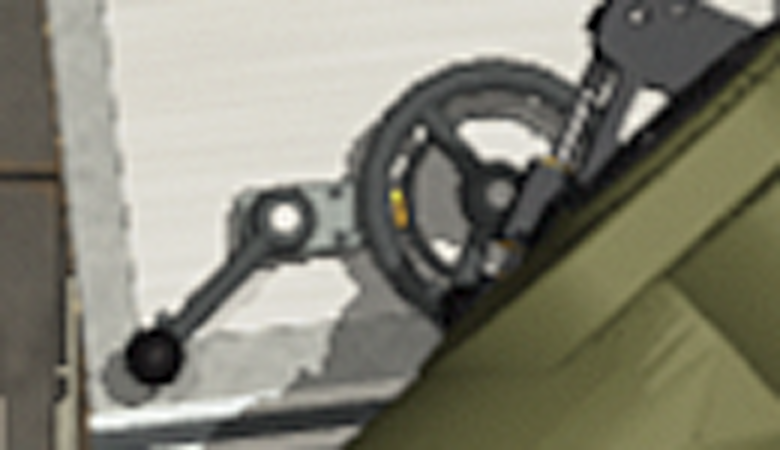

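```bash
cat > plan.py <<'E'
from h import *
import sys
A=np.array([.4755,-.3825])
def C(a,r=.0495): return A+r*np.array([np.cos(np.radians(a)),np.sin(np.radians(a))])
Y=67.4
E
python3 - <<'E'
from plan import *
p=get_obs()['tool_pos'];print(p)
W=[(*C(194),z,Y) for z in (.25,.2155,.2155)]+[(*C(a),.2155,Y) for a in (188,182,176,169,161,153,145)]
rows(p,[180,0,Y],W,1)
seq=list(np.arange(136,-145,-9.))
for k in range(0,len(seq),10):
    p=np.array(W[-1][:3]); W=[(*C(a),.2155,Y) for a in seq[k:k+10]]
    print(seq[k:k+10]);rows(p,[180,0,Y],W,1)
E
```

```text
[ 0.43109327 -0.39284587  0.2898735 ]
[[ [-0.0029, -0.0027, 0.0399, 0.0, 0.0, 0.0, 1],
[-0.0029, -0.0027, 0.0744, 0.0, 0.0, 0.0, 1],
[-0.0029, -0.0027, 0.0744, 0.0, 0.0, 0.0, 1],
[0.0014, -0.0056, 0.0744, 0.0, 0.0, 0.0, 1],
[0.006, -0.008, 0.0744, 0.0, 0.0, 0.0, 1],
[0.0108, -0.0099, 0.0744, 0.0, 0.0, 0.0, 1],
[0.0167, -0.0115, 0.0744, 0.0, 0.0, 0.0, 1],
[0.0235, -0.0124, 0.0744, 0.0, 0.0, 0.0, 1],
[0.0304, -0.0123, 0.0744, 0.0, 0.0, 0.0, 1],
[0.0372, -0.0113, 0.0744, 0.0, 0.0, 0.0, 1] ]]
[np.float64(136.0), np.float64(127.0), np.float64(118.0), np.float64(109.0), np.float64(100.0), np.float64(91.0), np.float64(82.0), np.float64(73.0), np.float64(64.0), np.float64(55.0)]
[[ [0.0074, 0.0023, 0.0, 0.0, 0.0, 0.0, 1],
[0.0144, 0.0057, 0.0, 0.0, 0.0, 0.0, 1],
[0.0208, 0.0101, 0.0, 0.0, 0.0, 0.0, 1],
[0.0264, 0.0155, 0.0, 0.0, 0.0, 0.0, 1],
[0.0311, 0.0217, 0.0, 0.0, 0.0, 0.0, 1],
[0.0347, 0.0285, 0.0, 0.0, 0.0, 0.0, 1],
[0.0373, 0.0359, 0.0, 0.0, 0.0, 0.0, 1],
[0.0386, 0.0435, 0.0, 0.0, 0.0, 0.0, 1],
[0.0388, 0.0513, 0.0, 0.0, 0.0, 0.0, 1],
[0.0377, 0.059, 0.0, 0.0, 0.0, 0.0, 1] ]]
[np.fl
[... 658 characters left out ...]
 np.float64(-71.0), np.float64(-80.0), np.float64(-89.0), np.float64(-98.0), np.float64(-107.0), np.float64(-116.0), np.float64(-125.0)]
[[ [-0.0074, -0.0023, 0.0, 0.0, 0.0, 0.0, 1],
[-0.0144, -0.0057, 0.0, 0.0, 0.0, 0.0, 1],
[-0.0208, -0.0101, 0.0, 0.0, 0.0, 0.0, 1],
[-0.0264, -0.0155, 0.0, 0.0, 0.0, 0.0, 1],
[-0.0311, -0.0217, 0.0, 0.0, 0.0, 0.0, 1],
[-0.0347, -0.0285, 0.0, 0.0, 0.0, 0.0, 1],
[-0.0373, -0.0359, 0.0, 0.0, 0.0, 0.0, 1],
[-0.0386, -0.0435, 0.0, 0.0, 0.0, 0.0, 1],
[-0.0388, -0.0513, 0.0, 0.0, 0.0, 0.0, 1],
[-0.0377, -0.059, 0.0, 0.0, 0.0, 0.0, 1] ]]
[np.float64(-134.0), np.float64(-143.0)]
[[ [0.0023, -0.0074, 0.0, 0.0, 0.0, 0.0, 1],
[0.0057, -0.0144, 0.0, 0.0, 0.0, 0.0, 1] ]]
```

>>> {"api": "arm_command", "payload": {"targets": [[[-0.0029,-0.0027,0.04,0,0,0,1],[-0.0029,-0.0027,0.074,0,0,0,1],[-0.0029,-0.0027,0.074,0,0,0,1],[0.0014,-0.0056,0.074,0,0,0,1],[0.006,-0.008,0.074,0,0,0,1],[0.0108,-0.0099,0.074,0,0,0,1],[0.0167,-0.0115,0.074,0,0,0,1],[0.0235,-0.0124,0.074,0,0,0,1],[0.0304,-0.0123,0.074,0,0,0,1],[0.0372,-0.0113,0.074,0,0,0,1]]]}}

```text
time_s: 12.4
tool_pos: [0.4355, -0.3557, 0.2178]
tool_rot: [179.8, 0.1, 67.4]
force: [-2.1, -4.0, 0.1]
grip_width: 0.0007
```

Run:
```python
from plan import *
o=get_obs(); print(o['tool_pos'],C(145),o['force'],o['qpos'])
c=cam('wrist'); cv2.imwrite('pics/w5.png',c['img'][0:300,150:500,::-1])
```

```text
[ 0.43546459 -0.35565629  0.21775716] [ 0.43495197 -0.35410797] [-2.06093566 -3.95952919  0.09212992] [-7.53086508  8.0607963  48.8852552  94.92552395 -6.11373676 79.53185352
 19.55161296]
```

View pics/w5.png

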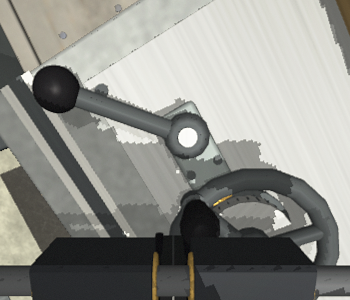

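The handle at (200,220) in the crop is moving ahead of the fingertips, at about 4 N. Continuing.

>>> {"api": "arm_command", "payload": {"targets": [[[0.0074,0.0023,0,0,0,0,1],[0.0144,0.0057,0,0,0,0,1],[0.0208,0.0101,0,0,0,0,1],[0.0264,0.0155,0,0,0,0,1],[0.0311,0.0217,0,0,0,0,1],[0.0347,0.0285,0,0,0,0,1],[0.0373,0.0359,0,0,0,0,1],[0.0386,0.0435,0,0,0,0,1],[0.0388,0.0513,0,0,0,0,1],[0.0377,0.059,0,0,0,0,1]]]}}

```text
time_s: 13.45
tool_pos: [0.5033, -0.3423, 0.2156]
tool_rot: [-179.9, 0.0, 67.4]
force: [-6.9, -0.7, -0.4]
grip_width: 0.0006
```

Run:
```python
from plan import *
o=get_obs(); print(o['tool_pos'],C(55),o['force'],o['qpos'])
c=cam('wrist'); cv2.imwrite('pics/w6.png',c['img'][0:300,150:500,::-1])
```

```text
[ 0.50329026 -0.34232815  0.21559588] [ 0.50389203 -0.34195197] [-6.86776765 -0.71559676 -0.3727765 ] [ -6.63864671  15.93771987  47.03424237  88.20952727 -11.65712181
  81.06363146  18.54305574]
```

View pics/w6.png

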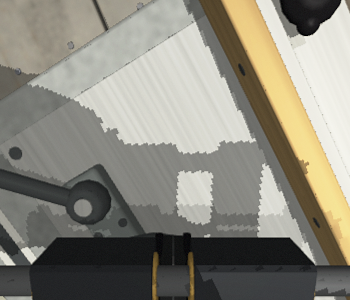

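>>> {"api": "arm_command", "payload": {"targets": [[[-0.0023,0.0074,0,0,0,0,1],[-0.0057,0.0144,0,0,0,0,1],[-0.0101,0.0208,0,0,0,0,1],[-0.0155,0.0264,0,0,0,0,1],[-0.0217,0.0311,0,0,0,0,1],[-0.0285,0.0347,0,0,0,0,1],[-0.0359,0.0373,0,0,0,0,1],[-0.0435,0.0386,0,0,0,0,1],[-0.0513,0.0388,0,0,0,0,1],[-0.059,0.0377,0,0,0,0,1]]]}}

```text
time_s: 14.5
tool_pos: [0.5157, -0.4099, 0.2156]
tool_rot: [-179.9, -0.1, 67.5]
force: [-1.8, 6.4, -0.1]
grip_width: 0.0006
```

Run:
```python
from plan import *
o=get_obs(); print(o['tool_pos'],C(-35),o['force'],o['qpos'])
s=cam('scene'); cv2.imwrite('pics/s7.png',cv2.resize(s['img'][150:250,260:370,::-1],None,fx=6,fy=6,interpolation=cv2.INTER_CUBIC))
```

```text
[ 0.51571091 -0.40988806  0.21561533] [ 0.51604803 -0.41089203] [-1.77898486  6.42276528 -0.07851469] [  2.09537411  23.49204057  46.77619982  80.5256517  -17.08797241
  83.35121003  25.9524396 ]
```

View pics/s7.png

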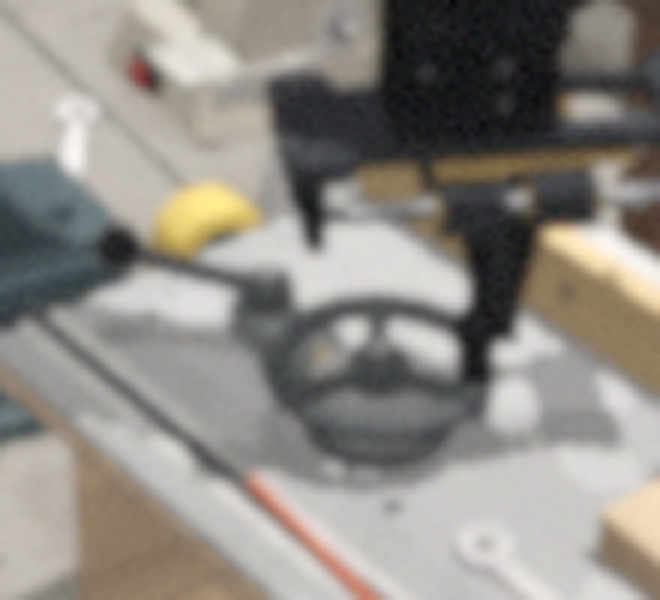

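Good: the handle is ahead of the fingers near (478,355) and the lever is still open.

>>> {"api": "arm_command", "payload": {"targets": [[[-0.0074,-0.0023,0,0,0,0,1],[-0.0144,-0.0057,0,0,0,0,1],[-0.0208,-0.0101,0,0,0,0,1],[-0.0264,-0.0155,0,0,0,0,1],[-0.0311,-0.0217,0,0,0,0,1],[-0.0347,-0.0285,0,0,0,0,1],[-0.0373,-0.0359,0,0,0,0,1],[-0.0386,-0.0435,0,0,0,0,1],[-0.0388,-0.0513,0,0,0,0,1],[-0.0377,-0.059,0,0,0,0,1]]]}}

```text
time_s: 15.55
tool_pos: [0.4481, -0.4219, 0.2161]
tool_rot: [179.9, -0.1, 67.5]
force: [8.0, 1.6, 0.6]
grip_width: 0.0003
```

Run:
```python
from plan import *
o=get_obs(); print(o['tool_pos'],C(-125),o['force'],o['qpos'])
c=cam('wrist'); cv2.imwrite('pics/w7.png',c['img'][0:300,150:500,::-1])
t=cam('top'); cv2.imwrite('pics/t7.png',cv2.resize(t['img'][190:265,285:415,::-1],None,fx=6,fy=6,interpolation=cv2.INTER_CUBIC))
p=o['tool_pos'].copy(); p[:2]=C(-125)
p[2]=.2155
W=[(*C(a),.2155,Y) for a in (-132,-139,-146,-152,-157,-162,-166,-169,-171,-171)]
rows(p,[180,0,Y],W,1)
p=np.array(W[-1][:3]);W=[(*C(a),.2155,Y) for a in (-173,-175,-177,-178)];rows(p,[180,0,Y],W,1)
```

```text
[ 0.44809094 -0.42189998  0.2160601 ] [ 0.44710797 -0.42304803] [8.01862534 1.61370741 0.62489861] [  1.71651642  17.14930926  48.80172152  87.42278765 -13.1061324
  81.23469393  28.75513857]
[[ [0.0017, -0.0058, 0.0, 0.0, 0.0, 0.0, 1],
[0.004, -0.0114, 0.0, 0.0, 0.0, 0.0, 1],
[0.007, -0.0166, 0.0, 0.0, 0.0, 0.0, 1],
[0.0101, -0.0208, 0.0, 0.0, 0.0, 0.0, 1],
[0.013, -0.024, 0.0, 0.0, 0.0, 0.0, 1],
[0.0161, -0.027, 0.0, 0.0, 0.0, 0.0, 1],
[0.0188, -0.0291, 0.0, 0.0, 0.0, 0.0, 1],
[0.021, -0.0306, 0.0, 0.0, 0.0, 0.0, 1],
[0.0224, -0.0315, 0.0, 0.0, 0.0, 0.0, 1],
[0.0224, -0.0315, 0.0, 0.0, 0.0, 0.0, 1] ]]
[[ [0.0015, -0.0009, 0.0, 0.0, 0.0, 0.0, 1],
[0.003, -0.0017, 0.0, 0.0, 0.0, 0.0, 1],
[0.0045, -0.0025, 0.0, 0.0, 0.0, 0.0, 1],
[0.0053, -0.0028, 0.0, 0.0, 0.0, 0.0, 1] ]]
```

View pics/w7.png

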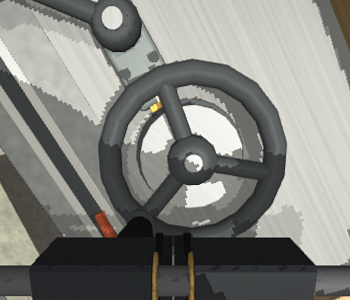

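View pics/t7.png

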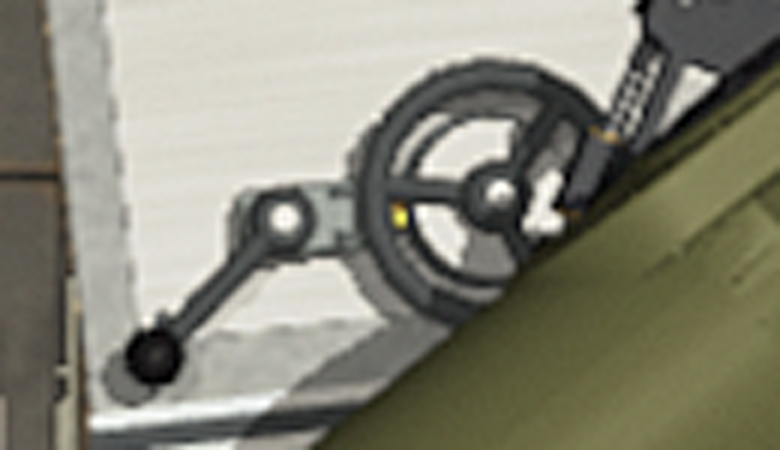

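>>> {"api": "arm_command", "payload": {"targets": [[[0.0017,-0.0058,0,0,0,0,1],[0.004,-0.0114,0,0,0,0,1],[0.007,-0.0166,0,0,0,0,1],[0.0101,-0.0208,0,0,0,0,1],[0.013,-0.024,0,0,0,0,1],[0.0161,-0.027,0,0,0,0,1],[0.0188,-0.0291,0,0,0,0,1],[0.021,-0.0306,0,0,0,0,1],[0.0224,-0.0315,0,0,0,0,1],[0.0224,-0.0315,0,0,0,0,1]]]}}

```text
time_s: 16.65
tool_pos: [0.4265, -0.3896, 0.2158]
tool_rot: [-180.0, -0.0, 67.5]
force: [-0.9, -1.4, -0.1]
grip_width: 0.0005
```

```bash
cat > meas.py <<'E'
from plan import *
# fit handle angle by matching wheel spokes in the wrist picture: rectify rim plane z=.238 about axis, unwrap to polar
def rect(c,z=.236,half=.06,n=240):
    g=np.linspace(-half,half,n); X,Yy=np.meshgrid(A[0]+g,A[1]+g[::-1])
    P=np.stack([X,Yy,np.full_like(X,z)],-1)-np.array(c['origin'])
    q=P@att(c); q=q@np.array(c['K']).T; uv=(q[...,:2]/q[...,2:]).astype(np.float32)
    return cv2.remap(c['img'],uv[...,0],uv[...,1],cv2.INTER_LINEAR)
E
python3 - <<'E'
from meas import *
o=get_obs(); print(o['tool_pos'],C(-171),o['force'],o['qpos'])
c=cam('wrist'); cv2.imwrite('pics/w8.png',c['img'][:,:,::-1])
ref={**c}
r=rect(c); cv2.imwrite('pics/r8.png',cv2.resize(r[:,:,::-1],None,fx=2,fy=2))
for a in (157.4,160,163,166,169): print(a,np.round(proj(c,(A[0]+.0455*np.cos(np.radians(a)),A[1]+.0455*np.sin(np.radians(a)),.279)),1))
E
```

```text
[ 0.42650077 -0.38958455  0.21584857] [ 0.42660943 -0.39024351] [-0.9362501  -1.39551196 -0.07648849] [-2.767328   11.18449307 49.06652772 92.69826544 -8.56295303 80.07080776
 24.7388383 ]
157.4 [315.7 224.5]
160 [315.8 229. ]
163 [316.2 234.2]
166 [316.9 239.2]
169 [317.9 244.2]
```

View pics/w8.png

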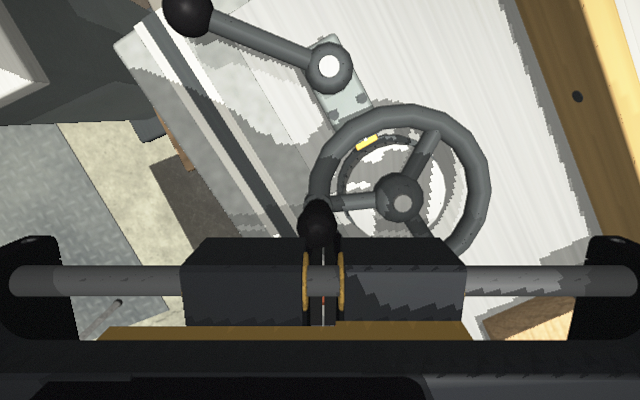

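View pics/r8.png

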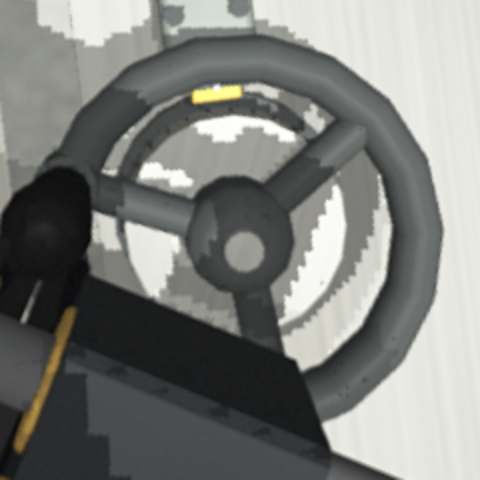

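Run:
```python
from meas import *
o=get_obs(); c=cam('wrist'); 
c4=dict(c); c4['img']=cv2.imread('pics/w4.png')[:,:,::-1].copy()
dR=R.from_euler('z',67.26-o['tool_rot'][2],degrees=True)
c4['origin']=np.array([.43108,-.39332,.28986])+dR.apply(np.array(c['origin'])-o['tool_pos'])
c4['attitude']=dR.as_matrix()@att(c)
print(o['tool_rot'],proj(c4,(.4755,-.3825,.244)))
a=rect(c4);b=rect(c)
cv2.imwrite('pics/cmp1.png',np.hstack([a,b])[:,:,::-1].repeat(1,0))
cv2.imwrite('pics/cmp1.png',cv2.resize(np.hstack([a,b])[:,:,::-1],(800,400)))
```

```text
[-1.79960474e+02 -3.26515617e-02  6.74818605e+01] [371.79181308 174.30014512]
```

View pics/cmp1.png

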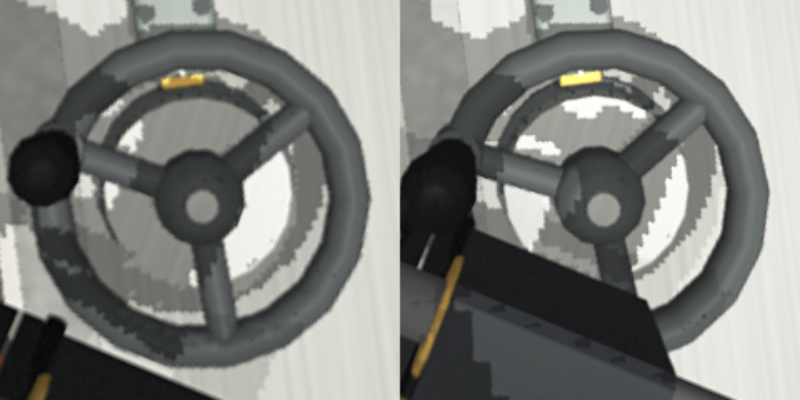

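>>> {"api": "arm_command", "payload": {"targets": [[[0.001,-0.0006,0,0,0,0,1],[0.0022,-0.0012,0,0,0,0,1],[0.0022,-0.0012,0,0,0,0,1],[0.0022,-0.0012,0,0,0,0,1],[0.0022,-0.0012,0,0,0,0,1]]]}}

```text
time_s: 17.25
tool_pos: [0.4263, -0.3875, 0.2159]
tool_rot: [-180.0, -0.0, 67.5]
force: [0.5, -1.9, -0.1]
grip_width: 0.0002
```

>>> {"api": "arm_command", "payload": {"targets": [[[-0.008,0,0,0,0,0,1],[-0.016,0,0,0,0,0,1],[-0.016,0,-0.04,0,0,0,1],[-0.016,0,-0.074,0,0,0,1],[-0.004,0.005,-0.074,0,0,0,1],[-0.004,0.005,-0.074,0,0,0,1],[-0.004,0.005,-0.074,0,0,0,1]]]}}

```text
time_s: 17.95
tool_pos: [0.4292, -0.3924, 0.2886]
tool_rot: [-179.9, -0.0, 67.5]
force: [-1.0, -0.3, 0.3]
grip_width: 0.0002
```

Run:
```python
from meas import *
o=get_obs(); c=cam('wrist','w9.png');print(o['tool_pos'],o['tool_rot'],o['force']) 
c4=dict(c); c4['img']=cv2.imread('pics/w4.png')[:,:,::-1].copy()
dR=R.from_euler('z',67.26-o['tool_rot'][2],degrees=True)
c4['origin']=np.array([.43108,-.39332,.28986])+dR.apply(np.array(c['origin'])-o['tool_pos'])
c4['attitude']=dR.as_matrix()@att(c)
a=rect(c4);b=rect(c)
cv2.imwrite('pics/cmp2.png',cv2.resize(np.hstack([a,b])[:,:,::-1],(800,400)))
a=rect(c4,.277);b=rect(c,.277)
cv2.imwrite('pics/cmp3.png',cv2.resize(np.hstack([a,b])[:,:,::-1],(800,400)))
# blob of handle top (very dark) 
for n,i in (('ref',a),('now',b)):
    g=i.max(2); m=(g<48).astype(np.uint8); m[150:]=0; m[:,80:]=0
    k,l,s,ce=cv2.connectedComponentsWithStats(m); j=1+np.argmax(s[1:,4]); print(n,s[j],ce[j], ce[j]*.12/239)
t=cam('top'); cv2.imwrite('pics/t9.png',cv2.resize(t['img'][190:265,285:415,::-1],None,fx=6,fy=6,interpolation=cv2.INTER_CUBIC))
```

```text
[ 0.42918134 -0.3924405   0.28858734] [-1.79870940e+02 -3.79379846e-02  6.75221166e+01] [-0.95841763 -0.31880153  0.26992991]
ref [  19   66   36   40 1089] [36.35261708 85.36639118] [0.01825236 0.04286179]
now [  18   67   36   39 1087] [35.90892364 86.42226311] [0.01802959 0.04339193]
```

View pics/cmp2.png

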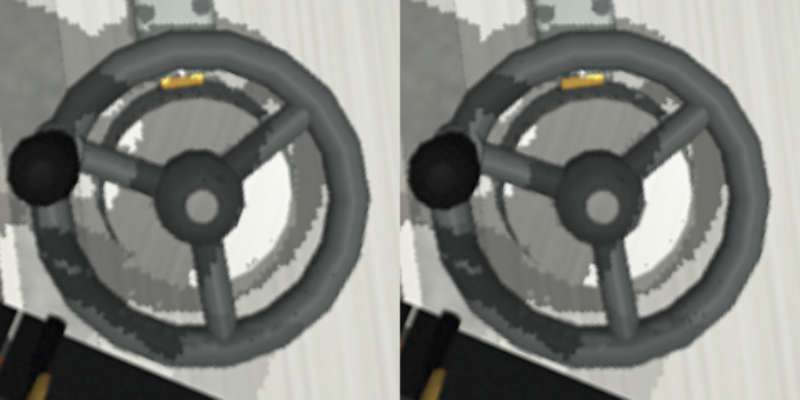

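View pics/cmp3.png

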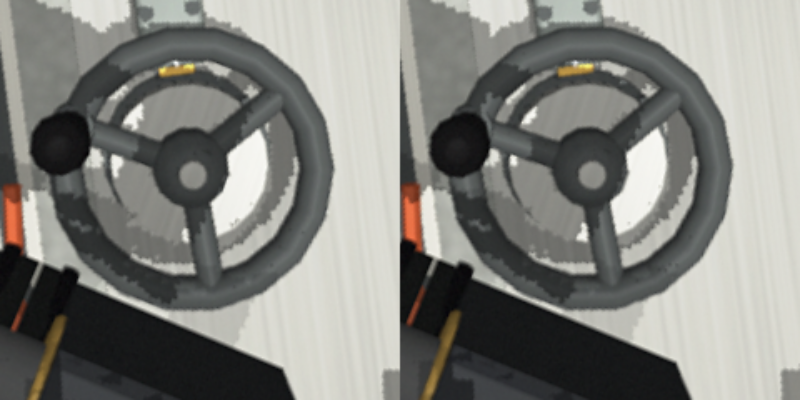

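Handle shift is about 0.6 mm between the reference and current views, so the wheel is back where it started. Before I swing the lever shut I'll check how low the outer gripper parts hang, because they pass near the handle.

Run:
```python
from plan import *
o=get_obs(); c=cam('wrist')
K=c['K'];v,u=np.mgrid[0:400,0:640]
d=np.stack([(u-K[0,2])/K[0,0],(v-K[1,2])/K[1,1],np.ones_like(u,float)],-1)
P=(d*c['z_map'][...,None])@att(c).T+np.array(c['origin'])
T=R.from_euler('xyz',o['tool_rot'],degrees=True)
L=T.inv().apply((P-o['tool_pos']).reshape(-1,3)).reshape(P.shape)
ok=(c['z_map']>.02)&(c['z_map']<.185)&(v>200)
for y0 in np.arange(-.12,.12,.02):
    m=ok&(L[...,1]>=y0)&(L[...,1]<y0+.02)
    if m.any(): print('y %.2f'%y0,'max toolz %.4f'%L[m][:,2].max(), 'x %.3f %.3f'%(L[m][:,0].min(),L[m][:,0].max()))
s=cam('scene'); cv2.imwrite('pics/s9.png',cv2.resize(s['img'][120:250,250:380,::-1],None,fx=5,fy=5,interpolation=cv2.INTER_CUBIC))
p=o['tool_pos'];print(p)
P=np.array([.467,-.3045]);yw=17.;u=np.array([np.cos(np.radians(yw)),np.sin(np.radians(yw))])
B=lambda f:P+.07*np.array([np.cos(np.radians(f)),np.sin(np.radians(f))])
e=B(138.8)-.036*u; b=p[:2]
W=[(*(b+(e-b)*min(1,i/5)),.289,67.5+(yw-67.5)*i/7) for i in range(1,8)]+[(*e,.289,yw)]
rows(p,[180,0,67.5],W,1)
p=np.array(W[-1][:3]);print(p)
W=[(*e,z,yw) for z in (.24,.205,.19,.19)]+[(*(B(138.8)-g*u),.19,yw) for g in (.031,.026,.022)]+[(*(B(f)-.021*u),.19,yw) for f in (136,132,128)]
rows(p,[180,0,yw],W,1)
p=np.array(W[-1][:3]);W=[(*(B(f)-.021*u),.19,yw) for f in (124,119,114,109,104,99,95,92,90,90)];rows(p,[180,0,yw],W,1)
p=np.array(W[-1][:3]);W=[(*(B(f)-.021*u),.19,yw) for f in (88,86,84,82,81,80,79,79)];rows(p,[180,0,yw],W,1);print(W[-1])
```

```text
y -0.10 max toolz -0.1056 x 0.003 0.039
y -0.08 max toolz -0.1059 x 0.001 0.039
y -0.06 max toolz -0.1179 x 0.020 0.034
y -0.04 max toolz -0.1102 x 0.022 0.039
y -0.02 max toolz -0.0356 x -0.010 0.039
y 0.00 max toolz -0.0357 x -0.010 0.039
y 0.02 max toolz -0.1103 x 0.020 0.039
y 0.04 max toolz -0.1181 x 0.020 0.035
y 0.06 max toolz -0.1059 x 0.001 0.039
y 0.08 max toolz -0.1054 x 0.001 0.039
[ 0.42858203 -0.39289001  0.28855555]
[[ [0.0192, -0.0185, -0.0004, 0.0, 0.0, 7.2, 1],
[0.0384, -0.037, -0.0004, 0.0, 0.0, 14.4, 1],
[0.0575, -0.0554, -0.0004, 0.0, 0.0, 21.6, 1],
[0.0767, -0.0739, -0.0004, 0.0, 0.0, 28.9, 1],
[0.0959, -0.0924, -0.0004, 0.0, 0.0, 36.1, 1],
[0.0959, -0.0924, -0.0004, 0.0, 0.0, 43.3, 1],
[0.0959, -0.0924, -0.0004, 0.0, 0.0, 50.5, 1],
[0.0959, -0.0924, -0.0004, 0.0, 0.0, 50.5, 1] ]]
[ 0.37990399 -0.26891712  0.289     ]
[[ [0.0, 0.0, 0.049, 0.0, 0.0, 0.0, 1],
[0.0, 0.0, 0.084, 0.0, 0.0, 0.0, 1],
[0.0, 0.0, 0.099, 0.0, 0.0, 0.0, 1],
[0.0, 0.0, 0.099, 0.0, 0.0, 0.0, 1],
[0.005, 0.0, 0.099, 0.0, 0.0, 0.0, 1],
[0.01, 0.0, 0.099, 0.0, 0.0, 0.0, 1],
[0.014, 0.0, 0.099, 
[... 286 characters left out ...]
26, -0.0046, 0.0, 0.0, 0.0, 0.0, 1],
[0.0287, -0.0046, 0.0, 0.0, 0.0, 0.0, 1],
[0.0348, -0.004, 0.0, 0.0, 0.0, 0.0, 1],
[0.0396, -0.0031, 0.0, 0.0, 0.0, 0.0, 1],
[0.0432, -0.0023, 0.0, 0.0, 0.0, 0.0, 1],
[0.0456, -0.0016, 0.0, 0.0, 0.0, 0.0, 1],
[0.0456, -0.0016, 0.0, 0.0, 0.0, 0.0, 1] ]]
[[ [0.0023, 0.0008, 0.0, 0.0, 0.0, 0.0, 1],
[0.0046, 0.0016, 0.0, 0.0, 0.0, 0.0, 1],
[0.0069, 0.0025, 0.0, 0.0, 0.0, 0.0, 1],
[0.0091, 0.0035, 0.0, 0.0, 0.0, 0.0, 1],
[0.0102, 0.004, 0.0, 0.0, 0.0, 0.0, 1],
[0.0113, 0.0046, 0.0, 0.0, 0.0, 0.0, 1],
[0.0124, 0.0051, 0.0, 0.0, 0.0, 0.0, 1],
[0.0124, 0.0051, 0.0, 0.0, 0.0, 0.0, 1] ]]
(np.float64(0.4602742298011344), np.float64(-0.24192590295784097), 0.19, 17.0)
```

View pics/s9.png

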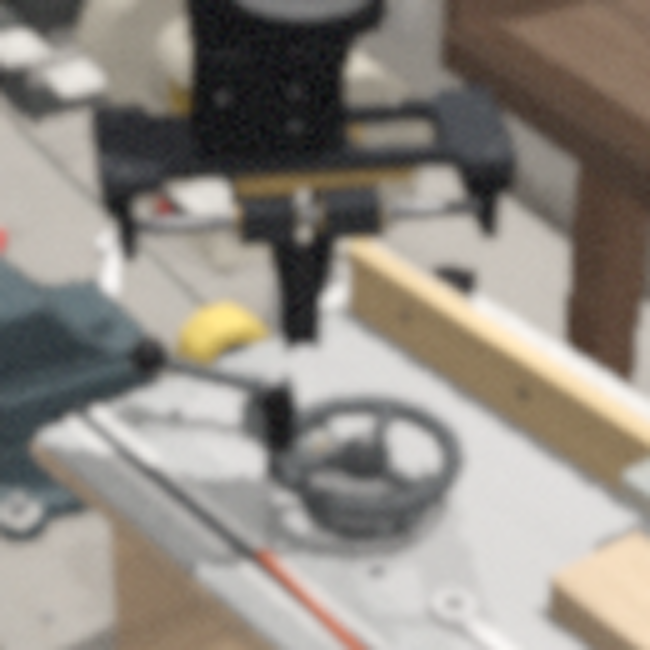

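Outer parts stay at z≥0.295, above the handle top at 0.279. Moving to the front of the ball.

>>> {"api": "arm_command", "payload": {"targets": [[[0.0192,-0.0185,0,0,0,7.2,1],[0.0384,-0.037,0,0,0,14.4,1],[0.0575,-0.0554,0,0,0,21.6,1],[0.0767,-0.0739,0,0,0,28.9,1],[0.0959,-0.0924,0,0,0,36.1,1],[0.0959,-0.0924,0,0,0,43.3,1],[0.0959,-0.0924,0,0,0,50.5,1],[0.0959,-0.0924,0,0,0,50.5,1]]]}}

```text
time_s: 18.95
tool_pos: [0.3804, -0.2691, 0.2897]
tool_rot: [-180.0, -0.0, 16.9]
force: [0.1, -0.0, -0.1]
grip_width: 0.0005
```

Run:
```python
from plan import *
o=get_obs(); c=cam('wrist','w10.png'); print(o['tool_pos'],o['tool_rot'],o['qpos'])
print(proj(c,(.4143,-.2584,.242)))
```

```text
[ 0.38038638 -0.26914283  0.28967464] [-1.79969360e+02 -4.77969875e-03  1.69348529e+01] [-12.79106818  -9.88639506  39.60722114  99.24621225   6.26094414
  88.42843349 -46.84374986]
[322.7652859 162.5344764]
```

View pics/w10.png

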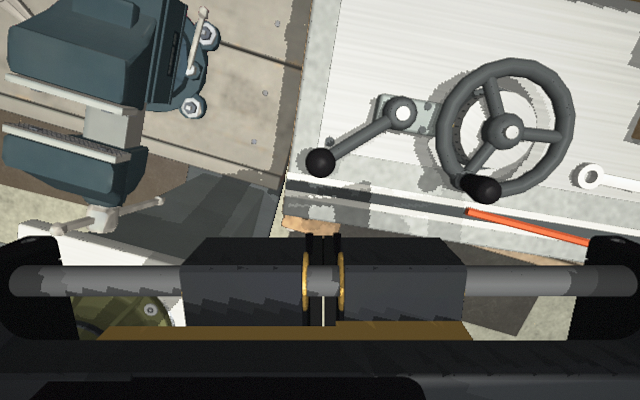

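>>> {"api": "arm_command", "payload": {"targets": [[[0,0,0.049,0,0,0,1],[0,0,0.084,0,0,0,1],[0,0,0.099,0,0,0,1],[0,0,0.099,0,0,0,1],[0.005,0,0.099,0,0,0,1],[0.01,0,0.099,0,0,0,1],[0.014,0,0.099,0,0,0,1],[0.018,-0.0017,0.099,0,0,0,1],[0.0223,-0.0039,0.099,0,0,0,1],[0.0268,-0.0059,0.099,0,0,0,1]]]}}

```text
time_s: 20.0
tool_pos: [0.4039, -0.255, 0.1916]
tool_rot: [-179.9, 0.1, 17.0]
force: [-4.7, 2.5, 3.1]
grip_width: 0.0004
```

Run:
```python
from plan import *
o=get_obs(); c=cam('wrist'); cv2.imwrite('pics/w11.png',c['img'][0:300,150:500,::-1]); print(o['tool_pos'],o['force'],o['qpos'])
```

```text
[ 0.40389469 -0.25503659  0.19155374] [-4.7307475   2.50646717  3.11362354] [-13.51198281  -5.27134029  40.67368772 107.30486653   3.50649882
  76.8827391  -46.78062835]
```

View pics/w11.png

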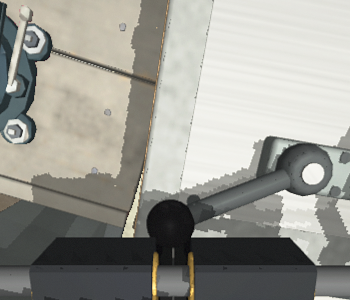

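The ball at (170,218) in the crop is being pushed squarely, so I'll keep going.

>>> {"api": "arm_command", "payload": {"targets": [[[0.0046,-0.0016,0,0,0,0,1],[0.0105,-0.0031,0,0,0,0,1],[0.0166,-0.0041,0,0,0,0,1],[0.0226,-0.0046,0,0,0,0,1],[0.0287,-0.0046,0,0,0,0,1],[0.0348,-0.004,0,0,0,0,1],[0.0396,-0.0031,0,0,0,0,1],[0.0432,-0.0023,0,0,0,0,1],[0.0456,-0.0016,0,0,0,0,1],[0.0456,-0.0016,0,0,0,0,1]]]}}

```text
time_s: 21.05
tool_pos: [0.4485, -0.241, 0.191]
tool_rot: [180.0, -0.0, 17.0]
force: [-2.3, 1.5, -0.0]
grip_width: 0.0007
```

>>> {"api": "arm_command", "payload": {"targets": [[[0.0015,0.0005,0,0,0,0,1],[0.003,0.001,0,0,0,0,1],[0.0046,0.0016,0,0,0,0,1],[0.0058,0.002,0,0,0,0,1],[0.0069,0.0025,0,0,0,0,1],[0.0069,0.0025,0,0,0,0,1]]]}}

```text
time_s: 21.65
tool_pos: [0.4554, -0.2413, 0.1909]
tool_rot: [180.0, -0.0, 17.0]
force: [-2.6, 1.4, 0.3]
grip_width: 0.0004
```

>>> {"api": "arm_command", "payload": {"targets": [[[0.001,0.0004,0,0,0,0,1],[0.002,0.0009,0,0,0,0,1],[0.003,0.0013,0,0,0,0,1],[0.003,0.0013,0,0,0,0,1]]]}}

```text
time_s: 22.05
tool_pos: [0.4586, -0.2417, 0.1909]
tool_rot: [180.0, 0.0, 17.0]
force: [-3.1, 2.5, -0.6]
grip_width: 0.0008
```

>>> {"api": "arm_command", "payload": {"targets": [[[0.001,0.0004,0,0,0,0,1],[0.002,0.0009,0,0,0,0,1],[0.002,0.0009,0,0,0,0,1]]]}}

```text
time_s: 22.35
tool_pos: [0.4604, -0.2419, 0.1909]
tool_rot: [-180.0, 0.0, 17.0]
force: [-5.0, 2.8, 0.1]
grip_width: 0.0006
```

>>> {"api": "arm_command", "payload": {"targets": [[[0.001,0.0004,0,0,0,0,1],[0.002,0.0008,0,0,0,0,1],[0.002,0.0008,0,0,0,0,1]]]}}

```text
time_s: 22.65
tool_pos: [0.4604, -0.2419, 0.1908]
tool_rot: [-179.8, 0.2, 16.9]
force: [-10.7, 3.4, 4.5]
grip_width: 0.0007
```

At the stop: it no longer moved while the force rose to 11 N. Retreating and checking.

>>> {"api": "arm_command", "payload": {"targets": [[[-0.01,0,0,0,0,0,1],[-0.03,0,0,0,0,0,1],[-0.045,0,-0.03,0,0,0,1],[-0.045,0,-0.07,0,0,0,1],[-0.045,0,-0.11,0,0,0,1],[-0.045,0,-0.13,0,0,0,1],[-0.045,0,-0.13,0,0,0,1],[-0.045,0,-0.13,0,0,0,1]]]}}

```text
time_s: 23.45
tool_pos: [0.4205, -0.256, 0.3212]
tool_rot: [179.9, -0.1, 16.9]
force: [0.6, 0.5, -0.4]
grip_width: 0.0008
```

Run:
```python
from meas import *
o=get_obs(); c=cam('wrist','w12.png'); print(o['tool_pos'],o['force'],o['qpos'])
for n,X in [('ball',(.481,-.236,.242)),('piv',(.467,-.3045,.247)),('axis',(.4755,-.3825,.244)),('handle',(.4335,-.365,.279))]: print(n,proj(c,X))
i=rect(c,.277);g=i.max(2); m=(g<48).astype(np.uint8); m[150:]=0; m[:,80:]=0
k,l,s,ce=cv2.connectedComponentsWithStats(m); j=1+np.argmax(s[1:,4]); print(s[j],ce[j])
t=cam('top'); cv2.imwrite('pics/t12.png',cv2.resize(t['img'][190:265,285:415,::-1],None,fx=6,fy=6,interpolation=cv2.INTER_CUBIC)); cv2.imwrite('pics/t12f.png',t['img'][:,:,::-1])
```

```text
[ 0.420477   -0.25595874  0.32116927] [ 0.58217563  0.47689793 -0.42083369] [-14.52450527  -5.53588292  39.87340511  92.91187389   3.5328363
  91.16634593 -47.76391484]
ball [321.2332418  122.70780031]
piv [395.34766766 164.19576316]
axis [484.20724972 180.69279128]
handle [462.51840845 234.121728  ]
[  19   45   40   59 1592] [40.11055276 75.24183417]
```

View pics/w12.png

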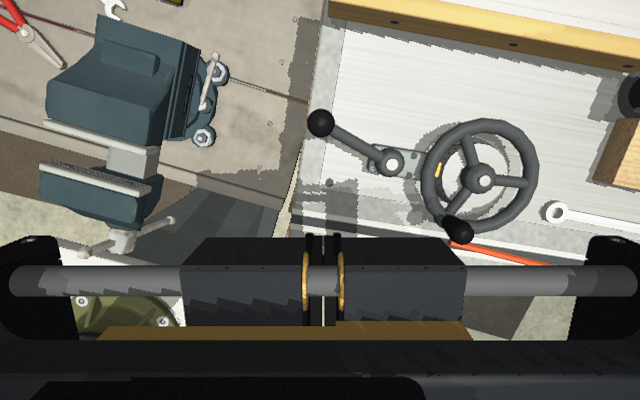

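View pics/t12.png

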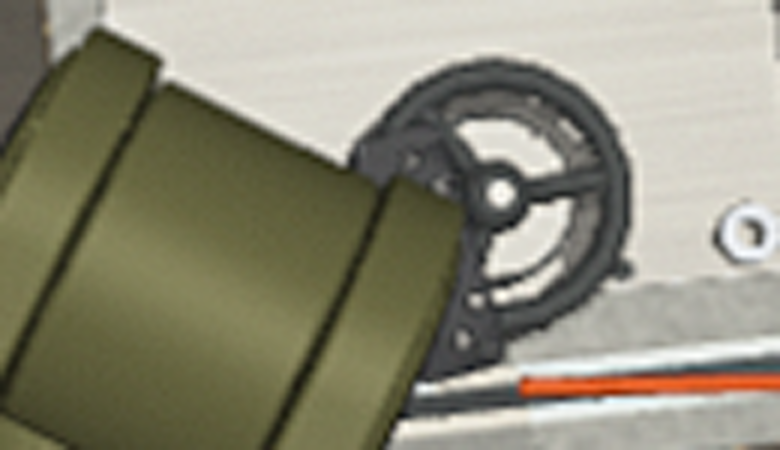

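Relative to the pivot at (393,163), the ball at (319,123) is within about 1 px of its original shut position. The handle at (459,231) is back relative to the hub at (481,180), and the tools haven't moved. The arm is clear, so I'm handing in.

```bash
python3 -c "
from cell import *
print(sign_off())"
```

```text
the job is handed in; nothing more can be done
None
```

The router lift has been turned one full clockwise turn with the lock open, and the lock lever is shut again. I handed the job in at about 23.5 s; sign-off gives no verdict.

- **Lock open:** I pushed the ball with closed fingertips until the lever stopped moving at its end stop. The reported force there was about 7 N.
- **Wheel:** I pushed the handle once round clockwise. Reported forces at the end of each move were at most about 8 N. Compared with the first pictures, the handle is back within about 0.6 mm.
- **Lock shut:** I pushed the ball back until it stopped, at about 11 N. Its picture position relative to the pivot matches the original shut position to about 1 px (about 1 mm at the ball).
- **Final checks:** The pencil and spanner I could see on the table look unmoved. I did not check the pine offcut, jar or tape measure specifically. The arm was well clear of everything at hand-in.
- **Not measured:** I did not measure the cutter height. The 3 mm rise follows from the single turn.

**Fingertip height disagreed:** The cameras showed the fingertips about 38 mm higher than the reported tool position. Because of this my first push at the lever passed over the ball without touching it. I lowered all later pushes to allow for it.

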